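Seat the keyed carrier wheel on the specimen rotator and load a vial from the drawer

ROBOT

A 6-joint arm with a two-finger parallel gripper is mounted at the origin on the work surface. World frame = base frame: x ahead of the robot, y to its left, z up, the work surface at z = 0. Lengths are in m, angles in degrees, forces in N, time in s.
With the tool pointing down it reaches from about 0.3 to 0.95 m from the base axis. Payload 3.1 kg.
Tool frame: the origin (TCP) lies midway between the tips of the shut fingers; the grasp point (between the pads) lies r.hold_point_z behind it (r.hold_point_z is the distance from the TCP to the grasp point, in m); y points along the fingers, z is the direction in which the jaws open and shut, and the axes are right-handed (so a half turn about y gives the same grasp; the last joint's range is limited). The gripper opens to 85 mm and grips with 20 to 120 N. Pads are 22 mm wide; open, the fingers measure 114 mm over their backs; the gripper's body (76 mm by 85 mm) begins 54 mm behind the grasp point. The pads swing forward as they close: fully open they stand 13 mm farther back than shut.
Start: joints at [60.235, 17.653, 93.61, -0, 68.738, -3.994], TCP at [0.272, 0.563, 0.231] pointing down, gripper open.
Joint ranges: [-175.34, 175.34], [-45.06, 112.39], [2.9, 150.54], [-68.45, 248.45], [3.09, 151.38], [-168.51, 168.51]. Speed limits (degrees/s): [159.86, 159.86, 180, 180, 180, 180].

INTERFACE

Orientations are given as [roll, pitch, yaw] about the fixed x, y, z axes, in that order (R = Rz(yaw) Ry(pitch) Rx(roll)).
In Python, from plant import r, optics, workorder gives the robot as it stands. The module is installed in compiled form; this text tells all that it offers.
- The arm moves only by the tool step_arm, never from a script. Its argument "commands" is a list of rows, each an object of numbers: "x", "y", "z": the shift along the tool's x, y, z in cm; "wx", "wy", "wz": the turn, a rotation vector about the tool's x, y, z in degrees; "claw": the finger opening in cm, from 0 to 8.54. A call has 1 to 10 rows; each row is the pose to reach, as a shift and turn from the pose commanded when the call began, along the tool's axes at that moment; what a row does not reach only later rows make up. A row lasts 1/8 s, in which the tool goes at most 62.5 mm and 10.7 degrees, less where a joint would pass 70% of its speed; a pose out of reach is approached as far as the arm can. A call with a gripper value outside its range is refused whole. The fingers move at their own pace and stop on an object; "grip_force" is the grip in N (left out, the last holds). Time passes only in rows, so rows that repeat a pose let the fingers close. It gives the time, the measured TCP pose, the force and the opening at its end, in the units of the state.
- r.get_obs(): the state, without advancing time (a new reading comes with each control period).
- optics.read_camera(name): name is "scene" or "side" or "wrist"; returns a dict with "image" (420x560x3 uint8, blue, green, red), "range_z" (420x560 float32, m along the optical axis (not along the pixel's ray), 0 where there is no reading), "intrinsics" (3x3 intrinsics, pixels), "R" (3x3) and "t" (3): a world point X has camera coordinates R X + t. Camera axes: x right, y down, z forward; pixel columns grow to the right and rows downward; lengths in m; the calibration is good to about 2 mm. A picture is of the moment at which its call begins.
- workorder.sign_off(): hands the job in, once; it reports no verdict.
The state is a dict: "clock": time; "qpos": joint angles; "joint_vel": joint speeds; "effort": joint torques, N m; "position": TCP position; "tool_rot": TCP orientation; "wrist_force": force on the tool from outside, world axes, zero at the start; "moment": the same for the moment, N m; "width": finger opening in m.
Only numpy, scipy, OpenCV 4.12 (cv2) and the standard library are available. Lean on these libraries where they do the work, as an engineer would, in place of code of your own. Each camera call takes 0.05 s, during which the arm holds its last target.

TASK

The carrier wheel of the rotator is standing on the key of its leaning spindle: first turn it on the spindle until its keyway drops over the key and it is fully home on its seat. Then open the drawer, take out the vial with the orange cap and stand it all the way down in any cup of the wheel. Leave the other vials in their places and the things on the bench undisturbed; the drawer may stay open.

Things in the scene. Friction and masses are not known exactly. Their poses are not given: they have to be found in the camera images.
- spindle: steel spindle of the rotator (white base box 200 x 170 x 44 mm, grey leaning motor barrel), 16 mm diameter, 70 mm long. It leans 30 degrees from vertical; its geared motor holds it still. Origin: on its axis in the plane of the seat (steel shoulder, 34 mm diameter), 150 mm above the bench. z along the spindle to its free end, x from the axis towards the key
- key_top (a point): top of the brass key on the spindle, 15 mm above the seat. The key is 6 mm wide, stands 4 mm proud of the spindle (to 12 mm from the axis) and reaches from the seat up to here. At the start the wheel hides it. Axes as the spindle's
- spindle_end (a point): centre of the spindle's free end, 70 mm above the seat; the last 6 mm are a cone. A red line on the end face and down the spindle's side points to the side where the key is. Axes as the spindle's
- carrier: grey carrier wheel, 160 mm over all, 0.4 kg, loose on the spindle: a plate 10 mm thick, six white cups, and a dark fluted hub 40 mm in diameter, up to 50 mm above the origin. It starts with its underside on top of the key, 15 mm off the seat. Origin: on the bore's axis in the hub's underside, the face that goes on the seat; z along the bore to the hub's top, x towards the keyway
- keyway (a point): the keyway at the hub's underside: 9.6 mm wide, to 13.8 mm from the axis, along the whole 17.6 mm bore; red lines on hub and plate mark it. It starts 30 to 80 degrees anticlockwise of the key (seen from the spindle's free end), so turn the wheel clockwise. Within about 8 degrees of the key the wheel can slide down, by its weight or a light push
- hub_grip (a point): point on the carrier's axis 36 mm above the carrier's origin, a good height to grip the hub across. Fingertips have room down to the plate's top, 10 mm above the carrier's origin (cup rims: 12 mm). Axes as the carrier's
- drawer (a joint): travel of the drawer in metres: 0 shut, grows as the drawer is pulled out, at most 0.18. It slides with about 1 N of friction. About 0.10 bares the vials and leaves room for a gripper
- drawer_handle (a point): middle of the drawer's steel bar handle (11 mm thick, 120 mm long, level, 35 mm in front of the drawer front, 92 mm above the bench). The drawer unit is grey with a blue front, 260 x 260 mm and 130 mm high. x points into the unit (the drawer is pulled out towards -x), y along the bar
- vial_orange: glass specimen vial with an orange cap: body 25 mm diameter, 72 mm tall over all, cap 28 mm diameter from 54 to 72 mm above the underside, 45 g. It stands upright in one of three round recesses (29 mm wide, 35 mm deep, 70 mm apart along the bar's direction) of the foam insert, 47 mm behind the drawer's front face. Origin: centre of its underside; z up to the cap
- vial_orange_cap (a point): middle of the orange cap, 63 mm above the vial's underside, where to grip it
- vial_white1: another specimen vial of the same shape with a white cap, in another recess. To be left in place. Origin: centre of its underside
- vial_white2: as vial_white1
- jar: closed glass specimen jar with a black lid, 80 mm diameter, 112 mm tall; bystander. Origin: centre of its underside
- tape: white roll of tape lying flat, 76 mm diameter, 22 mm tall; bystander. Origin: centre of its underside
- wash_bottle: white bottle with red cap, 60 mm diameter, 160 mm tall; bystander. Origin: centre of its underside
- dish: covered glass dish, 93 mm diameter, 18 mm tall; bystander. Origin: centre of its underside
- forceps: steel forceps lying flat, 130 mm long; bystander. Origin: under its middle
- cup0 (a point): centre of the inner floor of one of the carrier's six cups, at 62 mm from the axis and 28 mm below the carrier's origin. Inside 30 mm wide and 40 mm deep along the carrier's z; the rim is 12 mm above the carrier's origin. Cups sit at 30, 90, ... 330 degrees about z from the keyway. Axes as the carrier's
- cup1 (a point): as cup0, the cup at 90 degrees about z from the keyway
- cup2 (a point): as cup0, the cup at 150 degrees about z from the keyway
- cup3 (a point): as cup0, the cup at 210 degrees about z from the keyway
- cup4 (a point): as cup0, the cup at 270 degrees about z from the keyway
- cup5 (a point): as cup0, the cup at 330 degrees about z from the keyway

How it is judged (in metres and radians):
On the way, in this order (a step that is already met when the one before it is completed fails the run):
1. the carrier wheel is home on its seat, its keyway over the key (z of carrier in the frame of spindle below 0.003 m and distance between carrier and spindle below 0.005 m and angle between the z axis of carrier and the z axis of spindle, either way round below 0.07 rad), for 0.2 s.
2. the orange vial is in a cup of the wheel, right down ((distance between vial_orange and cup0 below 0.007 m or distance between vial_orange and cup1 below 0.007 m or distance between vial_orange and cup2 below 0.007 m or distance between vial_orange and cup3 below 0.007 m or distance between vial_orange and cup4 below 0.007 m or distance between vial_orange and cup5 below 0.007 m) and angle between the z axis of vial_orange and the z axis of carrier, either way round below 0.2 rad), for 0.2 s.
At the end, for the whole second after the job is handed in: Carrier within 3 mm of its seat (5 mm of the spindle origin in all), bore and spindle parallel within 4 degrees; the orange vial's underside within 7 mm of the centre of a cup floor, its axis within 11 degrees of the carrier's; both at rest and released (all of step 1 and all of step 2 and linear speed of each of vial_orange, carrier below 0.03 m/s); the robot touches nothing.
It fails at once if another vial is tipped over or taken from its recess (angle between any of vial_white1, vial_white2's own z axis and vertical above 0.5 rad or height (world z) of any of vial_white1, vial_white2 above 0.07 m).
It fails at once if a thing on the bench is pushed more than 40 mm or knocked over (distance of any of jar, tape, wash_bottle, dish, forceps from where it was at the start of the episode above 0.04 m or angle between any of jar, wash_bottle's own z axis and vertical above 0.5 rad).
It also fails if it takes over 58 s, if anything falls off the work surface, if the arm or the gripper's body presses on something with over 40 N, if the wrist force passes 120 N, or if a joint passes its speed limit or range.

## Working session

There is one attempt and no reset: what is moved stays moved. The work goes in short steps, Python scripts to look and compute and a tool call to move; the robot and the scene stay as the last step left them, time stands still between calls to the robot, and variables do not carry over. Pictures are saved under pics/ and viewed, and the job is handed in when it is done.

Besides the shell and the picture viewer there is one more tool, called after "Request:" in YAML: its name, and indented under it one key for each argument. step_arm: Moves the arm, as the interface text tells. Its arguments: {"type":"object","properties":{"commands":{"type":"array"},"grip_force":{"type":"number"}},"required":["commands"]}

```bash
mkdir -p pics; ls
python3 - <<'E'
from plant import r, optics, workorder
import cv2
print(r.get_obs()); print(r.hold_point_z)
for n in ["scene","side","wrist"]:
    c=optics.read_camera(n); cv2.imwrite(f"pics/{n}0.png",c["image"]); print(n,c["intrinsics"].tolist(),c["R"].round(4).tolist(),c["t"].round(4).tolist())
E
```

```text
pics
{'clock': 0.0, 'qpos': array([ 6.02340170e+01,  1.77043701e+01,  9.36901681e+01, -3.90873868e-04,
        6.87386915e+01, -3.99336817e+00]), 'joint_vel': array([-0.02845701,  0.05640792, -0.13554158, -0.01508095,  0.05135131,
       -0.00310381]), 'effort': array([-1.04214090e-03, -4.15254915e+01, -2.76661223e+01, -2.01676476e-04,
        1.03570559e-02, -1.27764739e-05]), 'position': array([0.27136026, 0.56209124, 0.23004317]), 'tool_rot': array([-9.01329316e+01,  8.91518615e-03, -2.57724830e+01]), 'wrist_force': array([0.2104179 , 0.26599082, 0.86911629]), 'moment': array([ 0.06258884, -0.02550895, -0.01809485]), 'width': 0.08544922537636354}
0.0187
scene [[426.72685469759097, 0.0, 283.8508646257877], [0.0, 426.72685469759097, 210.31568564267553], [0.0, 0.0, 1.0]] [[0.7137, 0.7004, 0.002], [0.4276, -0.4334, -0.7933], [-0.5548, 0.567, -0.6088]] [-0.4017, -0.137, 1.7751]
side [[396.46412480319947, 0.0, 277.0211071936631], [0.0, 396.46412480319947, 213.20698580683458], [0.0, 0.0, 1.0]] [[-0.9613, -0.2748, 0.0188], [-0.2064, 0.6732, -0.71], [0.1825, -0.6865, -0.7039]] [0.5597, 0.2249, 1.0539]
wrist [[346.0392753859592, 0.0, 280.340528511565], [0.0, 346.0392753859592, 213.78160776363734], [0.0, 0.0, 1.0]] [[0.4354, 0.9002, -0.0019], [0.8593, -0.415, 0.299], [0.2684, -0.1319, -0.9542]] [-0.6241, -0.0381, 0.3812]
```

View pics/scene0.png

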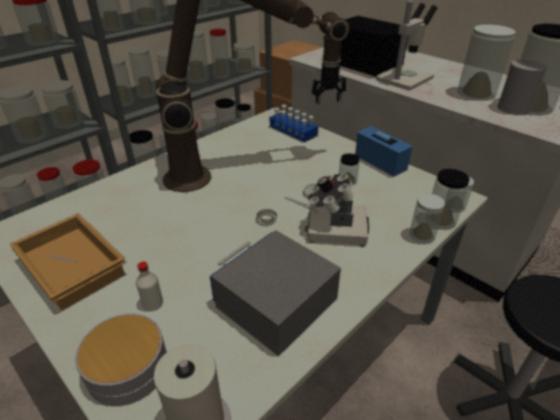

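View pics/side0.png

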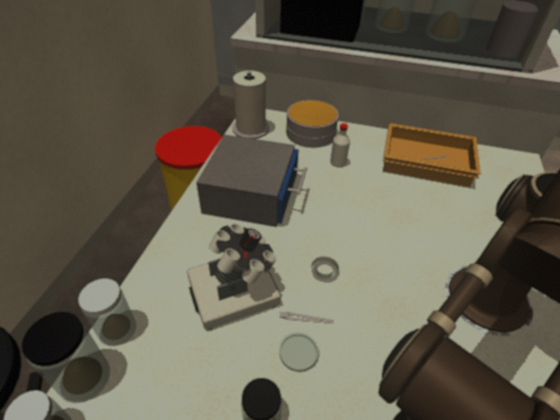

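View pics/wrist0.png

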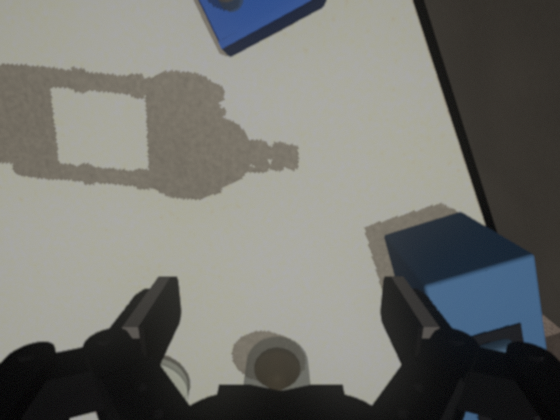

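The scene view shows the drawer unit at (275,285) and the rotator at (335,210). In the side view the unit is at (250,180) with its blue front and handle at (300,190), and the rotator is at (235,275). The jar is at (262,395), the dish at (300,350), the forceps at (307,318), the tape at (325,268) and the wash bottle at (340,145). I'll zoom in next.

```bash
cat > h.py <<'E'
import numpy as np, cv2
from scipy.spatial.transform import Rotation as Ro
def cam(n):
    from plant import optics
    c=optics.read_camera(n); c["name"]=n; return c
def cloud(c):
    K=c["intrinsics"];d=c["range_z"];v,u=np.mgrid[:420,:560]
    p=np.stack([(u-K[0,2])/K[0,0]*d,(v-K[1,2])/K[1,1]*d,d],-1)
    P=(p-c["t"])@c["R"]; P[d==0]=np.nan
    return P
def proj(c,X):
    p=np.asarray(X)@c["R"].T+c["t"]; q=p@c["intrinsics"].T
    return q[...,:2]/q[...,2:]
def ray(c,u,v):
    d=np.linalg.inv(c["intrinsics"])@np.array([u,v,1.0]); return -c["R"].T@c["t"], c["R"].T@d
def onplane(c,u,v,n,p0):
    o,d=ray(c,u,v); n=np.asarray(n); return o+d*(n@(np.asarray(p0)-o))/(n@d)
def zoom(c,u0,v0,u1,v1,f,name,g=1.8):
    im=np.clip(c["image"][v0:v1,u0:u1].astype(float)*g,0,255).astype(np.uint8)
    cv2.imwrite(f"pics/{name}.png",cv2.resize(im,None,fx=f,fy=f,interpolation=cv2.INTER_CUBIC))
E
python3 - <<'E'
from h import *
import pickle
s=cam("side"); e=cam("scene"); pickle.dump((s,e),open("c0.pkl","wb"))
zoom(s,170,200,330,340,5,"side_rot"); zoom(s,190,120,350,240,5,"side_drw"); zoom(e,200,150,400,300,4,"sc_rot")
P=cloud(s); Q=cloud(e)
for nm,C,pts in (("side",P,[(250,150),(275,150),(240,200),(298,165),(290,205),(303,170),(303,205),(262,395),(300,350),(340,150),(325,268),(252,241)]),("scene",Q,[(275,260),(330,210),(345,182)])):
    for u,v in pts: print(nm,u,v,C[v,u].round(3))
E
```

```text
side 250 150 [ 0.754 -0.273  0.128]
side 275 150 [ 0.676 -0.294  0.131]
side 240 200 [ 0.721 -0.08   0.087]
side 298 165 [ 0.619 -0.406 -0.   ]
side 290 205 [ 0.594 -0.195 -0.002]
side 303 170 [ 0.573 -0.264  0.096]
side 303 205 [ 0.552 -0.204  0.   ]
side 262 395 [0.486 0.447 0.11 ]
side 300 350 [0.443 0.294 0.02 ]
side 340 150 [ 0.479 -0.431  0.079]
side 325 268 [ 0.434  0.027 -0.001]
side 252 241 [0.602 0.157 0.2  ]
scene 275 260 [ 0.705 -0.181  0.13 ]
scene 330 210 [0.674 0.099 0.138]
scene 345 182 [0.652 0.197 0.189]
```

View pics/side_rot.png

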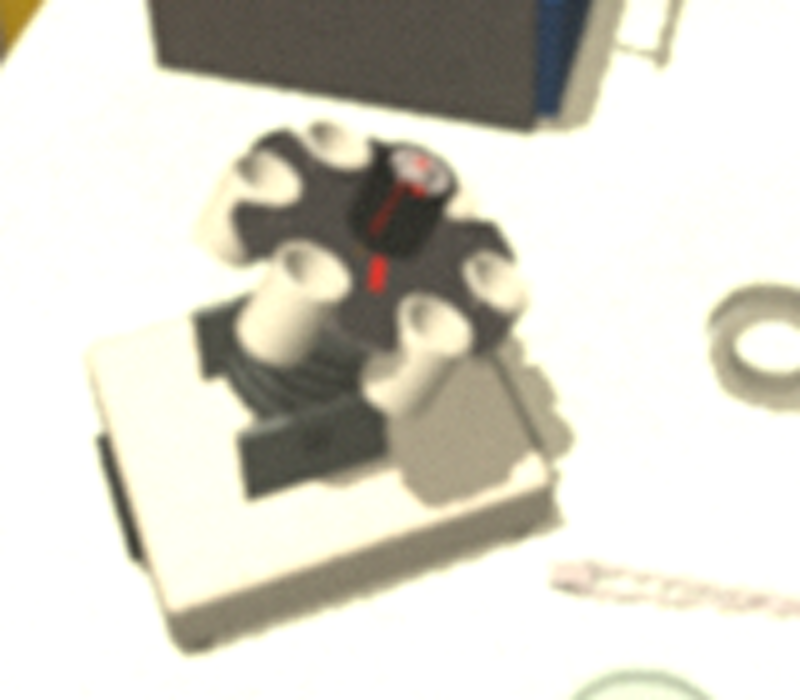

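View pics/side_drw.png

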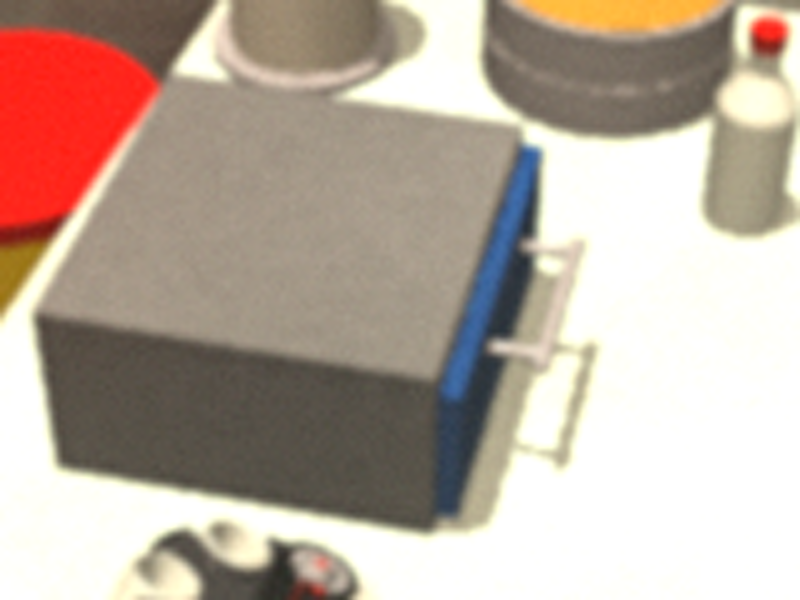

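View pics/sc_rot.png

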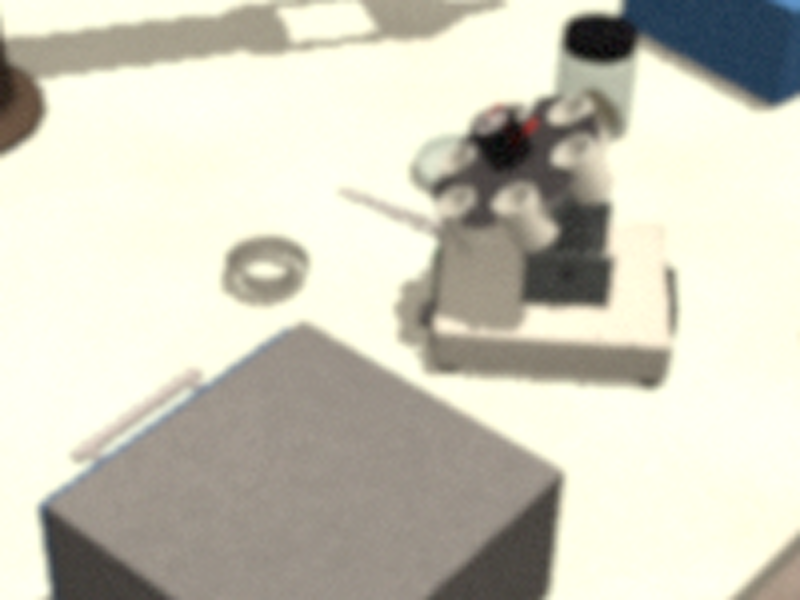

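Run:
```python
from h import *
import pickle
s,e=pickle.load(open("c0.pkl","rb"))
A=[]
for c in (s,e):
    P=cloud(c); g=c["image"].astype(int).max(-1)
    m=(P[...,0]>.53)&(P[...,0]<.76)&(P[...,1]>.07)&(P[...,1]<.28)&(P[...,2]>.12)&(P[...,2]<.26)&(g<70)
    X=P[m]; A.append(X); print(c["name"],len(X),X.min(0),X.max(0))
    rng=np.random.default_rng(0);best=0
    for _ in range(3000):
        a,b,d=X[rng.choice(len(X),3,False)];n=np.cross(b-a,d-a);n/=np.linalg.norm(n)+1e-12
        if n[2]<0:n=-n
        if n[2]<.7: continue
        k=abs((X-a)@n)<.003
        if k.sum()>best:best=k.sum();K=k
    Y=X[K];mu=Y.mean(0);n=np.linalg.svd(Y-mu)[2][2];n*=np.sign(n[2])
    print(best,mu,n,np.degrees(np.arccos(n[2])),np.degrees(np.arctan2(n[1],n[0])),"rms",((Y-mu)@n).std())
# drawer unit top, edges
P=cloud(s);im=s["image"].astype(int)
m=(abs(P[...,2]-.13)<.006)&(P[...,0]>.5)&(P[...,1]<0)&(P[...,1]>-.45)
X=P[m][:,:2].astype(np.float32);print(cv2.minAreaRect(X), X.min(0),X.max(0))
P=cloud(e)
m=(abs(P[...,2]-.13)<.006)&(P[...,0]>.5)&(P[...,1]<0.05)&(P[...,1]>-.45)
X=P[m][:,:2].astype(np.float32);print(cv2.minAreaRect(X), X.min(0),X.max(0))
# handle
for c in (s,e):
    P=cloud(c);m=(abs(P[...,2]-.092)<.02)&(P[...,0]>.5)&(P[...,0]<.62)&(P[...,1]<-.1)&(P[...,1]>-.4)
    v,u=np.where(m); print(c["name"],[(a,b,*P[b,a].round(3)) for a,b in zip(u,v)][::3])
```

```text
side 1156 [0.55203674 0.08236547 0.12011536] [0.68931501 0.23552511 0.20852334]
701 [0.62084644 0.16249087 0.16592421] [-0.38661537 -0.32268766  0.86394516] 30.23752663641498 -140.15001116514637 rms 0.0011494145268098129
scene 601 [0.55128035 0.07970649 0.12004881] [0.69529918 0.22472666 0.21163971]
307 [0.62820707 0.14942949 0.16168197] [-0.37740778 -0.33256723  0.86426987] 30.200561887790744 -138.61388240046327 rms 0.0014208398281239528
((1.1459733247756958, -0.24783608317375183), (0.29737550020217896, 1.1009525060653687), 84.4236068725586) [ 0.60820514 -0.44834405] [ 1.6828423  -0.06948806]
((0.7382334470748901, -0.20934119820594788), (0.24986374378204346, 0.2642902135848999), 2.9746806621551514) [ 0.608016   -0.34568447] [ 0.8684113  -0.07221799]
side [(np.int64(298), np.int64(153), np.float64(0.606), np.float64(-0.328), np.float64(0.11)), (np.int64(298), np.int64(156), np.float64(0.605), np.float64(-0.328), np.float64(0.098)), (np.int64(297), np.int64(158), np.float64(0.605), np.float64(-0.31), np.float64(0.103)), (np.int64(298), np.int64(159), np.float64(0.606), np.float64(-0.3
[... 12244 characters left out ...]
.int64(264), np.float64(0.585), np.float64(-0.271), np.float64(0.094)), (np.int64(219), np.int64(265), np.float64(0.571), np.float64(-0.279), np.float64(0.086)), (np.int64(210), np.int64(278), np.float64(0.613), np.float64(-0.342), np.float64(0.11)), (np.int64(210), np.int64(280), np.float64(0.612), np.float64(-0.342), np.float64(0.101)), (np.int64(211), np.int64(281), np.float64(0.616), np.float64(-0.341), np.float64(0.099)), (np.int64(210), np.int64(283), np.float64(0.609), np.float64(-0.342), np.float64(0.087)), (np.int64(211), np.int64(284), np.float64(0.613), np.float64(-0.341), np.float64(0.085)), (np.int64(210), np.int64(286), np.float64(0.607), np.float64(-0.342), np.float64(0.073))]
```

Depth fits agree: the axis leans 30.2° toward azimuth about −139°. The drawer yaw is about 3° and the handle is at about (0.567,−0.217,0.092). Next I'll locate the spindle end in both views.

Run:
```python
from h import *
import pickle
s,e=pickle.load(open("c0.pkl","rb"))
zoom(s,230,220,280,262,16,"z1",1.3); zoom(e,300,165,360,210,13,"z2",1.3)
from plant import r
o=r.get_obs(); Rt=Ro.from_euler("xyz",o["tool_rot"],degrees=True).as_matrix()
w=cam("wrist"); C=-w["R"].T@w["t"]; print("cam in tool",Rt.T@(C-o["position"]), (w["R"]@Rt).round(3))
```

```text
cam in tool [-0.07718046 -0.1437663   0.00035665] [[ 0.001 -0.     1.   ]
 [ 0.954 -0.299 -0.001]
 [ 0.299  0.954 -0.   ]]
```

View pics/z1.png

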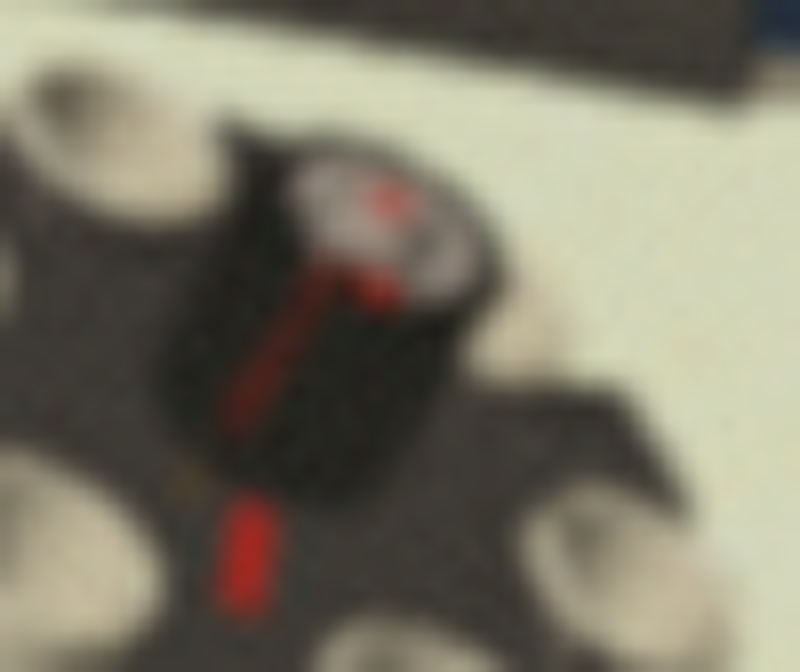

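View pics/z2.png

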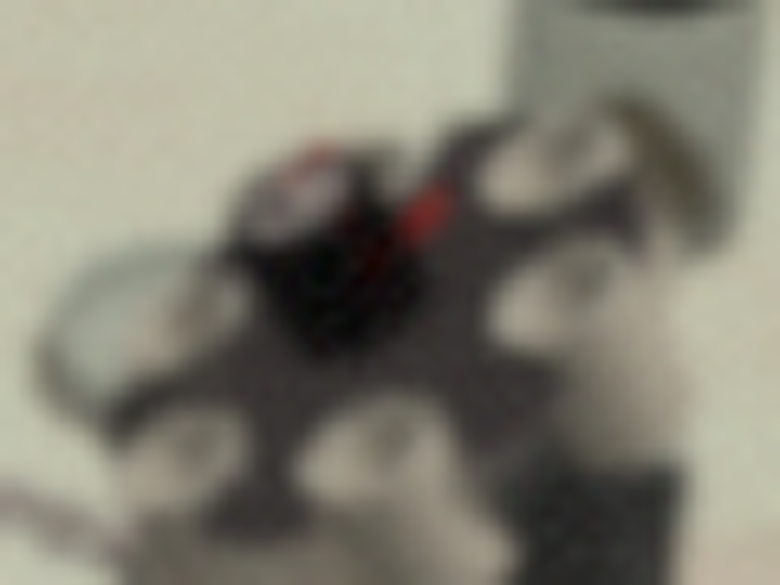

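```bash
cat >> h.py <<'E'
def tri(c1,p1,c2,p2):
    o1,d1=ray(c1,*p1);o2,d2=ray(c2,*p2);d1/=np.linalg.norm(d1);d2/=np.linalg.norm(d2)
    a,b=np.linalg.lstsq(np.stack([d1,-d2],1),o2-o1,rcond=None)[0]
    x,y=o1+a*d1,o2+b*d2; return (x+y)/2,np.linalg.norm(x-y)
E
python3 - <<'E'
from h import *
import pickle
s,e=pickle.load(open("c0.pkl","rb"))
print(tri(s,(254.1,234.4),e,(323.1,180.4)))
p1=onplane(s,254.1,234.4,[0,0,1],[0,0,.2106]);p2=onplane(e,323.1,180.4,[0,0,1],[0,0,.2106]);print(p1,p2)
n=np.array([-.382,-.328,.864]);n/=np.linalg.norm(n)
for E in (p1,p2):
    S=E-.07*n; print("S",S, "plate height over seat", (np.array([.62085,.16249,.16592])-S)@n,(np.array([.6282,.14943,.16168])-S)@n)
# plate mark angle
S=(p1+p2)/2-.07*n; m=onplane(s,230+250/16,220+555/16,n,S+.025*n); m2=onplane(e,300+428/13,165+215/13,n,S+.025*n)
for q in (m,m2):
    v=q-S-.025*n; print("mark",v,np.linalg.norm(v))
print(S)
E
```

```text
(array([0.60426957, 0.13806484, 0.20149782]), np.float64(0.003549522469988865))
[0.60009242 0.14466254 0.2106    ] [0.61460509 0.12769738 0.2106    ]
S [0.62683236 0.16762249 0.15012012] plate height over seat 0.01761978048775373 0.015432404862500597
S [0.64134504 0.15065734 0.15012012] plate height over seat 0.017599052650643307 0.015411677025390175
mark [-0.0151679   0.03032554  0.00480629] 0.034246226050072354
mark [-0.01180711  0.03259094  0.00715221] 0.03539394171509696
[0.6340887  0.15913991 0.15012012]
```

Run:
```python
from h import *
import pickle
s,e=pickle.load(open("c0.pkl","rb"))
P=cloud(s);Q=cloud(e)
print("side end",P[230:240,250:260:1][::3,::2].round(3).tolist())
print("scene end",Q[176:184,319:328][::2,::2].round(3).tolist())
n=np.array([-.382,-.328,.864]);n/=np.linalg.norm(n);mu=np.array([.6209,.1625,.1659])
for c,C in ((s,P),(e,Q)):
    h=(C-mu)@n; m=(h>.02)&(h<.08)&(C[...,0]>.54)&(C[...,0]<.7)&(C[...,1]>.07)&(C[...,1]<.25)
    X=C[m]; hh=h[m]; print(c["name"],len(X),np.percentile(hh,[50,80,90,95,98,100]).round(4))
    T=X[hh>np.percentile(hh,98)-.006]; print(T.mean(0),len(T))
    B=C[(abs(C[...,0]-.68)<.12)&(abs(C[...,1]-.17)<.12)&(C[...,2]>.03)&(C[...,2]<.06)]; print("base top z",np.median(B[:,2]),len(B))
    B=C[(abs(C[...,0]-.5)<.1)&(abs(C[...,1]-.1)<.1)&(C[...,2]<.01)]; print("bench z",np.median(B[:,2]))
```

```text
side end [[[0.613, 0.135, 0.211], [0.61, 0.129, 0.206], [0.607, 0.124, 0.202], [0.604, 0.121, 0.2], [0.659, -0.057, -0.001]], [[0.61, 0.145, 0.213], [0.605, 0.144, 0.213], [0.602, 0.141, 0.211], [0.598, 0.138, 0.21], [0.596, 0.128, 0.199]], [[0.61, 0.147, 0.204], [0.603, 0.15, 0.21], [0.599, 0.148, 0.208], [0.596, 0.144, 0.205], [0.592, 0.141, 0.204]], [[0.607, 0.153, 0.202], [0.603, 0.153, 0.203], [0.597, 0.154, 0.206], [0.6, 0.132, 0.181], [0.595, 0.131, 0.182]]]
scene end [[[0.381, 0.396, -0.002], [0.386, 0.403, -0.003], [0.391, 0.409, -0.004], [0.6, 0.155, 0.208], [0.566, 0.21, 0.168]], [[0.393, 0.382, -0.0], [0.598, 0.137, 0.208], [0.603, 0.142, 0.208], [0.609, 0.144, 0.21], [0.608, 0.156, 0.203]], [[0.59, 0.137, 0.197], [0.604, 0.13, 0.206], [0.608, 0.135, 0.206], [0.617, 0.134, 0.21], [0.608, 0.157, 0.195]], [[0.6, 0.125, 0.199], [0.606, 0.128, 0.201], [0.61, 0.134, 0.199], [0.615, 0.138, 0.2], [0.61, 0.154, 0.19]]]
side 231 [0.0406 0.0502 0.0516 0.0538 0.0551 0.0559]
[0.60091284 0.13998563 0.20797277] 67
base top z 0.050118065794988884 2515
bench z 0.0005672598617761608
scene 110 [0.0388 0.0477 0.0496 0.0513 0.0531 0.0556]
[0.60360527 0.13534242 0.20579937] 25
base top z 0.046521511914154254 1424
bench z -0.0026779313463528
```

```bash
cat >> h.py <<'E'
N=np.array([-.382,-.328,.864]);N/=np.linalg.norm(N)
def obs():
    from plant import r
    return r.get_obs()
def toolR(o=None):
    o=o or obs(); return Ro.from_euler("xyz",o["tool_rot"],degrees=True).as_matrix()
def frameR(y,zref):
    y=np.asarray(y,float)/np.linalg.norm(y);z=np.asarray(zref,float);z=z-(z@y)*y;z/=np.linalg.norm(z);return np.stack([np.cross(y,z),y,z],1)
def move(p,R,o=None):
    o=o or obs();R0=toolR(o);d=R0.T@(np.asarray(p)-o["position"])*100;w=Ro.from_matrix(R0.T@R).as_rotvec(degrees=True)
    print("shift cm",d.round(2),"|%.1f"%np.linalg.norm(d),"rot",w.round(1),"|%.1f"%np.linalg.norm(w))
E
python3 - <<'E'
from h import *
R=toolR(); a=Ro.align_vectors([-N],[R[:,1]])[0].as_matrix()
R1=a@R; print(R1.round(3)); move([.562,.11,.30],R1)
E
```

```text
[[ 0.859  0.382  0.34 ]
 [-0.47   0.328  0.819]
 [ 0.201 -0.864  0.461]]
shift cm [ 45.83  -6.9  -28.14] |54.2 rot [ 27.7   0.  -12.1] |30.3
```

Request:
step_arm:
  commands:
    - {"y":-5}
    - {"x":9,"y":-8,"z":-6}
    - {"x":14,"y":-8,"z":-9,"wx":7,"wz":-3}
    - {"x":19,"y":-8,"z":-12,"wx":14,"wz":-6}
    - {"x":24,"y":-8,"z":-15,"wx":21,"wz":-9}
    - {"x":30,"y":-8,"z":-18,"wx":27.7,"wz":-12.1}
    - {"x":35,"y":-8,"z":-21,"wx":27.7,"wz":-12.1}
    - {"x":40,"y":-7.5,"z":-25,"wx":27.7,"wz":-12.1}
    - {"x":45.8,"y":-7,"z":-28.1,"wx":27.7,"wz":-12.1}
    - {"x":45.8,"y":-7,"z":-28.1,"wx":27.7,"wz":-12.1}

```text
validation failed for argument at $.co...
```

Request:
step_arm:
  commands:
    - {"x":0,"y":-5,"z":0,"wx":0,"wy":0,"wz":0,"claw":8.5}

```text
clock: 0.42
position: [0.27, 0.5596, 0.276]
tool_rot: [-90.7, 0.0, -25.8]
wrist_force: [0.1, 0.1, 0.8]
width: 0.0846
```

Run:
```python
from h import *
R1=np.array([[.859,.382,.34],[-.47,.328,.819],[.201,-.864,.461]]); move([.562,.11,.30],R1)
```

```text
shift cm [ 45.85  -2.1  -27.82] |53.7 rot [ 28.4   0.1 -12.1] |30.9
```

Request:
step_arm:
  commands:
    - {"x":5,"y":-3,"z":-3,"wx":0,"wy":0,"wz":0,"claw":8.5}
    - {"x":10,"y":-4,"z":-6,"wx":0,"wy":0,"wz":0,"claw":8.5}
    - {"x":15,"y":-4,"z":-9,"wx":7,"wy":0,"wz":-3,"claw":8.5}
    - {"x":20,"y":-4,"z":-12,"wx":14,"wy":0,"wz":-6,"claw":8.5}
    - {"x":25,"y":-4,"z":-15,"wx":21,"wy":0,"wz":-9,"claw":8.5}
    - {"x":30,"y":-4,"z":-18,"wx":27.7,"wy":0,"wz":-12,"claw":8.5}
    - {"x":35,"y":-3.5,"z":-21,"wx":27.7,"wy":0,"wz":-12,"claw":8.5}
    - {"x":40,"y":-3,"z":-24.5,"wx":27.7,"wy":0,"wz":-12,"claw":8.5}
    - {"x":45.8,"y":-2.5,"z":-28,"wx":27.7,"wy":0,"wz":-12,"claw":8.5}
    - {"x":45.8,"y":-2.5,"z":-28,"wx":27.7,"wy":0,"wz":-12,"claw":8.5}

```text
clock: 1.68
position: [0.5645, 0.1075, 0.3061]
tool_rot: [-61.9, -11.6, -29.0]
wrist_force: [0.2, 1.2, 0.1]
width: 0.085
```

Run:
```python
from h import *
import pickle
w=cam("wrist"); o=obs(); pickle.dump((w,o),open("c1.pkl","wb")); print(o["position"],o["qpos"].round(1),toolR(o)[:,1])
zoom(w,0,0,560,420,1.4,"w1",1.6)
```

```text
[0.56354665 0.10893863 0.3058849 ] [ -5.   -5.  115.   27.4  51.3 -82.7] [ 0.38136504  0.32670556 -0.86476828]
```

View pics/w1.png

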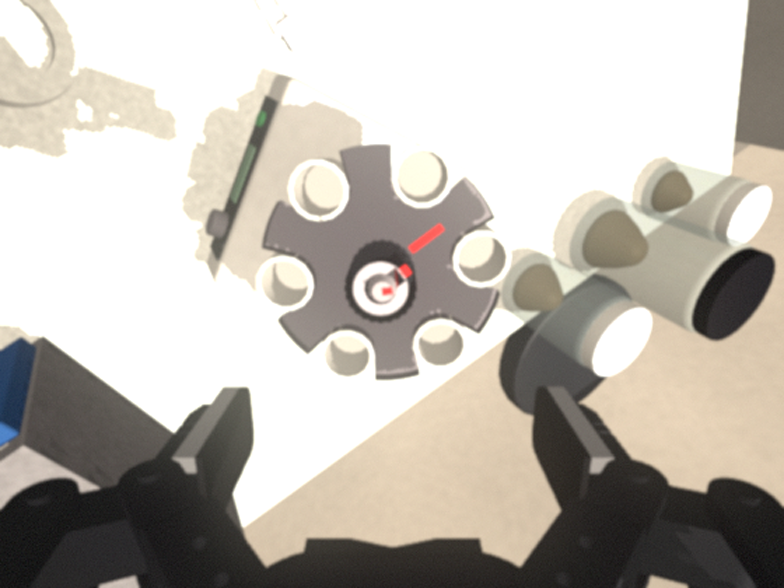

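The wrist view shows the wheel from above. The spindle end is near (272,206) in raw pixels, the plate mark near (305,170), and the six cup rims are clear.

Run:
```python
from h import *
import pickle
w,o=pickle.load(open("c1.pkl","rb"))
zoom(w,236,150,326,235,9,"w1z",0.9)
```

```text
(no output)
```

View pics/w1z.png

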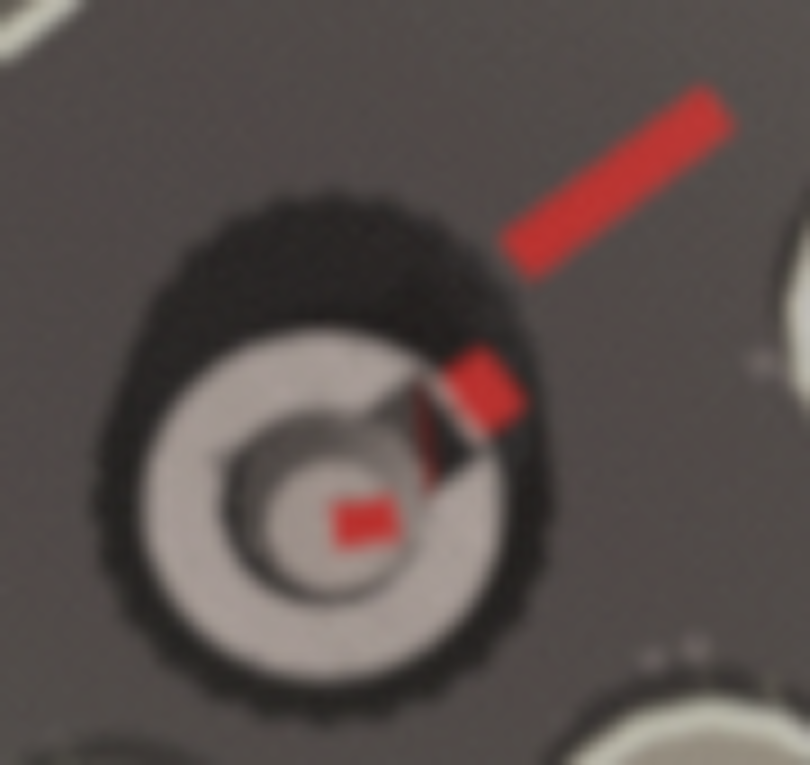

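Run:
```python
from h import *
import pickle
w,o=pickle.load(open("c1.pkl","rb"))
P=cloud(w); g=w["image"].astype(int).max(-1)
v,u=np.mgrid[:420,:560]; rr=np.hypot(u-270,v-188)
m=(rr<70)&(rr>38)&(g<110)&(g>40)&(P[...,2]>.1); X=P[m]
for k in range(4):
    mu=X.mean(0);n=np.linalg.svd(X-mu,full_matrices=False)[2][2];n*=np.sign(n[2]);d=(X-mu)@n;X=X[abs(d)<max(2.5*d.std(),.001)]
print(len(X),mu,n,"tilt",np.degrees(np.arccos(n[2])),np.degrees(np.arctan2(n[1],n[0])),d.std())
def pt(x,y): return (236+x/9-.44,150+y/9-.44)
Epx=pt(334,522);Hpx=pt(322,505)
for nn in (n,N):
    E=onplane(w,*Epx,[0,0,1],[0,0,.150+.07*nn[2]]);S=E-.07*nn
    H=onplane(w,*Hpx,nn,S+.065*nn); print("E",E,"S",S,"hub-top offset mm",(H-S-.065*nn)*1e3, "plate h",(mu-S)@nn)
    x0=H-S-.065*nn
    a=onplane(w,*pt(488,390),nn,S+.065*nn)-S-.065*nn; b=onplane(w,*pt(618,180),nn,S+.025*nn)-S-.025*nn
    kk=onplane(w,*pt(399,519),nn,S+.07*nn)-E
    print("plate mark r",np.linalg.norm(b),"hub mark r",np.linalg.norm(a),"key line r",np.linalg.norm(kk))
    ang=lambda p,q: np.degrees(np.arctan2(np.cross(p,q)@nn,p@q))
    print("keyway-key angle: plate",ang(kk,b),"hub",ang(kk,a-x0))
print("depth at end",P[205:211,270:277].reshape(-1,3).mean(0))
```

```text
6304 [0.62040524 0.15560099 0.16275008] [-0.38250232 -0.32881799  0.86346436] tilt 30.29218479406768 -139.31600971628106 0.0007270589402374625
E [0.60109489 0.1398148  0.21044251] S [0.62787005 0.16283205 0.15      ] hub-top offset mm [-0.42438568 -0.91957423 -0.5381821 ] plate h 0.01624224867968489
plate mark r 0.033481175171013934 hub mark r 0.01646348711876705 key line r 0.005462429342850519
keyway-key angle: plate 35.636502112637054 hub 32.869833446339854
E [0.60106618 0.13980717 0.21047988] S [0.62780613 0.16276713 0.15      ] hub-top offset mm [-0.42235156 -0.91566935 -0.53434936] plate h 0.01619366835883083
plate mark r 0.033507326017450295 hub mark r 0.016462492707174096 key line r 0.005461324397162672
keyway-key angle: plate 35.58316995396302 hub 32.87807544781469
depth at end [0.60013771 0.13976965 0.21185387]
```

Run:
```python
from h import *
import pickle
w,o=pickle.load(open("c1.pkl","rb"))
P=cloud(w); S=np.array([.6278,.1628,.15])
h=(P-S)@N*1e3; 
np.set_printoptions(linewidth=200)
print(h[180:236:4,244:306:4].round(0))
print(h[120:260:8,190:350:8].round(0))
```

```text
[[17. 17. 17. 25. 27. 27. 27. 25. 25. 26. 27. 26. 16. 16. 16. 16.]
 [16. 16. 33. 27. 27. 26. 26. 28. 27. 38. 34. 26. 25. 17. 16. 16.]
 [17. 17. 27. nan 27. 26. 67. 65. 66. 54. 49. 29. 26. 16. 17. 15.]
 [16. 16. 27. 25. 67. 66. 66. 66. 67. 66. 66. 66. 67. 17. 18. 17.]
 [16. 52. 25. 67. 66. 66. 64. 67. 65. 56. 26. 67. 26. 51. 16. 16.]
 [16. 46. 27. 66. 66. 65. 70. 71. 69. 67. 27. 25. 26. 59. 16. 17.]
 [16. 53. 65. 66. 66. 68. 72. 71. 72. 70. 61. 66. 26. 55. 16. 16.]
 [16. 55. 67. 66. 67. 69. 71. 72. 72. 71. 65. 67. 36. 61. 18. 16.]
 [15. 62. 47. 65. 66. 26. 71. 72. 72. 66. 67. 65. 46. 62. 16. 15.]
 [16. 16. 58. 66. 67. 66. 30. 31. 33. 67. 65. 65. 58. 18. 17. 17.]
 [15. 15. nan 57. 66. 66. 67. 66. 66. 66. 66. 56. 16. 16. 16. 17.]
 [15. 16. 16. 65. 58. 56. 66. 66. 66. 55. 56. nan 17. 16. 16. 15.]
 [15. 15. 16. 16. 15. 65. 64. 62. 63. 66. 17. 16. 17. 18. 17. 23.]
 [16. 18. 17. 16. 17. 16. 16. 16. 17. 16. 15. 16. 16. 15. 23. 28.]]
[[-5.400e+01 -5.800e+01 -6.100e+01  2.800e+01 -1.200e+01 -1.200e+01  2.900e+01  2.000e+01  1.800e+01  1.700e+01  1.500e+01  1.700e+01 -1.200e+01 -1.000e+01 -1.10
[... 3189 characters left out ...]
1  1.700e+01  1.600e+01]
 [-1.320e+02 -1.370e+02  2.500e+01  1.600e+01  1.700e+01  1.600e+01  2.900e+01 -1.100e+01  2.800e+01  2.400e+01  1.600e+01  1.500e+01  1.600e+01  1.700e+01 -1.300e+01 -1.200e+01 -1.200e+01
   3.000e+00 -2.640e+02 -2.740e+02]
 [-1.340e+02 -1.410e+02 -1.460e+02  2.400e+01  1.600e+01  2.700e+01 -4.000e+00 -1.100e+01 -1.200e+01 -9.000e+00  1.600e+01  1.600e+01  1.600e+01  1.500e+01  7.000e+00 -1.000e+00  1.000e+00
   1.400e+01 -2.680e+02 -2.800e+02]
 [-1.350e+02 -1.430e+02 -1.490e+02 -1.550e+02 -1.610e+02  2.900e+01  1.000e+01  1.000e+00 -0.000e+00  1.700e+01  1.600e+01  1.600e+01  1.600e+01  1.700e+01  2.900e+01  1.800e+01  2.000e+01
   2.700e+01 -2.750e+02 -1.156e+03]]
```

```bash
cat >> h.py <<'E'
NF=np.array([-.3825,-.3288,.8635]);NF/=np.linalg.norm(NF); S0=np.array([.6278,.1628,.150])
E
python3 - <<'E'
from h import *
R1=frameR(-NF,toolR()[:,2]); move(S0+.0323*NF,R1)
E
```

```text
shift cm [-0.15 14.46 -0.57] |14.5 rot [ 0.2 -0.  -0. ] |0.2
```

Request:
step_arm:
  commands:
    - {"x":-0.15,"y":3,"z":-0.57,"wx":0.2,"wy":0,"wz":0,"claw":8.5}
    - {"x":-0.15,"y":7,"z":-0.57,"wx":0.2,"wy":0,"wz":0,"claw":8.5}
    - {"x":-0.15,"y":10,"z":-0.57,"wx":0.2,"wy":0,"wz":0,"claw":8.5}
    - {"x":-0.15,"y":12,"z":-0.57,"wx":0.2,"wy":0,"wz":0,"claw":8.5}
    - {"x":-0.15,"y":12,"z":-0.57,"wx":0.2,"wy":0,"wz":0,"claw":8.5}

```text
clock: 2.35
position: [0.6028, 0.1492, 0.1977]
tool_rot: [-61.8, -11.3, -28.5]
wrist_force: [-0.3, -0.6, 0.5]
width: 0.0852
```

Run:
```python
from h import *
w=cam("wrist"); zoom(w,0,0,560,420,1.4,"w2",1.2)
R1=frameR(-NF,toolR()[:,2]); move(S0+.0323*NF,R1)
```

```text
shift cm [ 0.43  2.39 -0.3 ] |2.5 rot [-0.1  0.  -0.3] |0.3
```

View pics/w2.png

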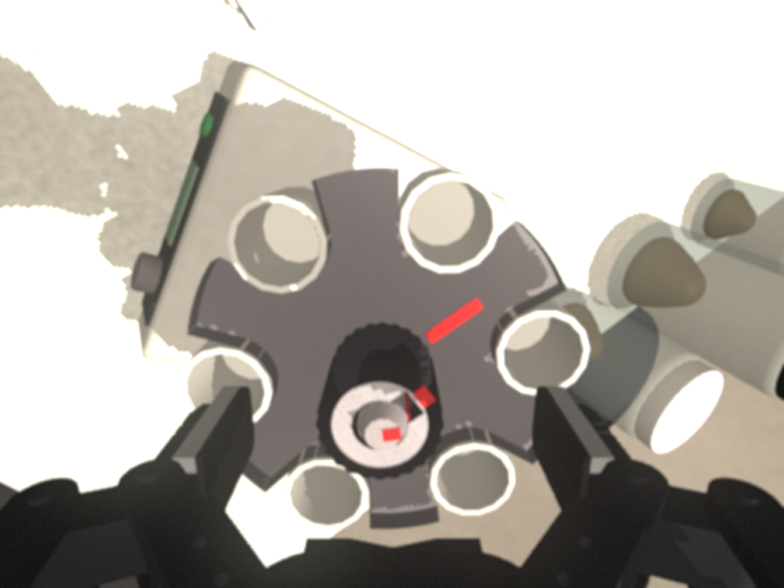

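Request:
step_arm:
  commands:
    - {"x":0.4,"y":0.5,"z":-0.3,"wx":-0.1,"wy":0,"wz":-0.3,"claw":8.5}
    - {"x":0.4,"y":0.5,"z":-0.3,"wx":-0.1,"wy":0,"wz":-0.3,"claw":8.5}

```text
clock: 2.65
position: [0.6095, 0.1442, 0.1955]
tool_rot: [-61.7, -11.9, -28.8]
wrist_force: [-0.0, 0.1, -0.4]
width: 0.0852
```

Run:
```python
from h import *
import pickle
for i in range(3):
    o=obs(); w=cam("wrist"); R1=frameR(-NF,toolR()[:,2]); move(S0+.0323*NF,R1)
zoom(w,230,240,320,345,7,"w3z",0.9); pickle.dump((w,o),open("c3.pkl","wb"))
```

```text
shift cm [-0.23  2.01  0.04] |2.0 rot [-0.1 -0.   0.3] |0.3
shift cm [-0.23  2.01  0.05] |2.0 rot [-0.1 -0.   0.3] |0.3
shift cm [-0.23  2.    0.06] |2.0 rot [-0.1 -0.   0.3] |0.3
```

View pics/w3z.png

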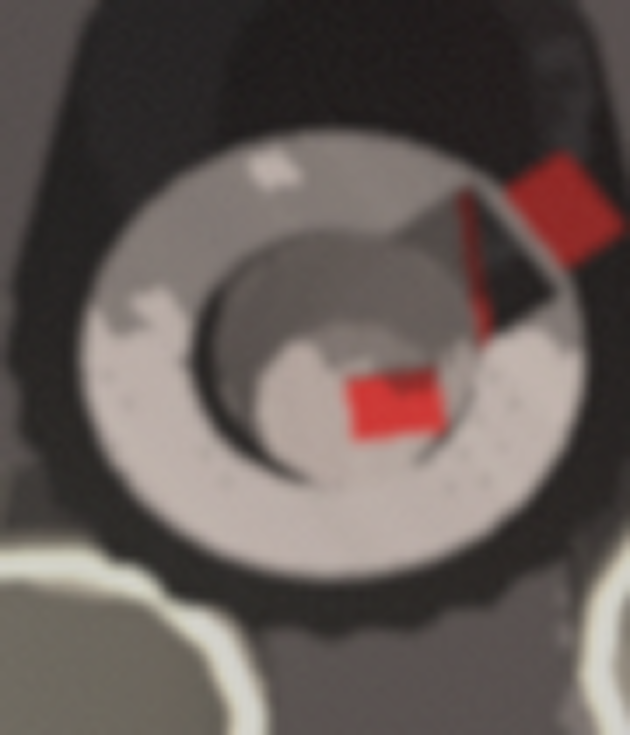

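Run:
```python
from h import *
import pickle
w,o=pickle.load(open("c3.pkl","rb"))
H=onplane(w,277.1,289.9,NF,S0+.065*NF); S=H-.065*NF; print(S, toolR(o).T@(S-S0)*1e3)
R=toolR(o); print("cam in tool",R.T@(-w["R"].T@w["t"]-o["position"]))
print((w["R"]@R).round(4))
ang=lambda p,q: np.degrees(np.arctan2(np.cross(p,q)@NF,p@q))
f=lambda x,y:(230+x/7-.43,240+y/7-.43)
a=onplane(w,*f(565,210),NF,H)-H
c=onplane(w,*f(345,405),NF,H+.005*NF)  # red line root
b=onplane(w,*f(347,409),NF,H+.005*NF);b2=onplane(w,*f(445,402),NF,H+.005*NF)
print("angle",ang(b2-b,a),np.linalg.norm(a), ang(b2-H-.005*NF,a))
```

```text
[0.62768991 0.16175864 0.14955471] [ 3.05801364e-01  3.08836811e-04 -1.09605083e+00]
cam in tool [-0.07693934 -0.14356092  0.00089524]
[[ 1.000e-03 -0.000e+00  1.000e+00]
 [ 9.540e-01 -2.997e-01 -1.000e-03]
 [ 2.997e-01  9.540e-01 -3.000e-04]]
angle 29.979902645139443 0.016868198350970993 38.13412622582156
```

Request:
step_arm:
  commands:
    - {"x":-0.2,"y":1,"z":-0.1,"wx":0,"wy":0,"wz":0.3,"claw":8.5}
    - {"x":-0.2,"y":2.0,"z":-0.1,"wx":0,"wy":0,"wz":0.3,"claw":6}
    - {"x":-0.2,"y":2.0,"z":-0.1,"wx":0,"wy":0,"wz":0.3,"claw":5}
    - {"x":-0.2,"y":2.0,"z":-0.1,"wx":0,"wy":0,"wz":0.3,"claw":3.5}
    - {"x":-0.2,"y":2.0,"z":-0.1,"wx":0,"wy":0,"wz":0.3,"claw":3.5}
    - {"x":-0.2,"y":2.0,"z":-0.1,"wx":0,"wy":0,"wz":0.3,"claw":3.5}
  grip_force: 30

```text
clock: 3.55
position: [0.6145, 0.1511, 0.1761]
tool_rot: [-61.8, -11.5, -28.6]
wrist_force: [0.7, 0.9, -3.6]
width: 0.0406
```

Run:
```python
from h import *
o=obs(); print(o["width"],o["wrist_force"],o["moment"],toolR(o).T@o["wrist_force"],o["qpos"].round(1)); move(S0+.0323*NF,frameR(-NF,toolR()[:,2]),o)
```

```text
0.04058737770168358 [ 0.73366817  0.88456125 -3.62920953] [-0.16217585  0.28594485  0.01398227] [-0.50742842  3.70637667 -0.70510123] [  0.3  10.6 115.2  34.5  35.4 -89.1]
shift cm [ 0.06 -0.08  0.2 ] |0.2 rot [-0.   0.  -0.1] |0.1
```

Request:
step_arm:
  commands:
    - {"x":0,"y":0,"z":0,"wx":0,"wy":6,"wz":0,"claw":3.5}
    - {"x":0,"y":0,"z":0,"wx":0,"wy":13,"wz":0,"claw":3.5}
    - {"x":0,"y":0,"z":0,"wx":0,"wy":20,"wz":0,"claw":3.5}
    - {"x":0,"y":0,"z":0,"wx":0,"wy":27,"wz":0,"claw":3.5}
    - {"x":0,"y":0,"z":0,"wx":0,"wy":34,"wz":0,"claw":3.5}
    - {"x":0,"y":0.1,"z":0,"wx":0,"wy":34,"wz":0,"claw":3.5}
    - {"x":0,"y":0.2,"z":0,"wx":0,"wy":34,"wz":0,"claw":3.5}

```text
clock: 4.42
position: [0.6156, 0.1518, 0.1749]
tool_rot: [-60.1, 5.3, -58.2]
wrist_force: [0.5, 1.2, -1.1]
width: 0.0411
```

Run:
```python
from h import *
import pickle
w=cam("wrist");o=obs(); print(o["position"],toolR(o).T@o["wrist_force"],o["qpos"].round(1))
zoom(w,200,200,360,380,4,"w4",1.2); P=cloud(w); h=(P-S0)@NF*1e3
np.set_printoptions(linewidth=200); print(h[150:250:8,200:360:8].round(0))
```

```text
[0.61565447 0.15182099 0.1748196 ] [-1.23558676  2.93563753 -0.24473361] [  0.4  10.8 115.2  34.7  35.2 -55.3]
[[-13. -15. -12.  27.  21.  14.  15.  15.  14.  14.  15.  14.  23. -13. -14. -15. -13. -13. -14. -14.]
 [-13. -14. -13. -13.  23.  15.  15.  14.  15.  13.  14.  14.  27. -14. -13. -14. -14. -13. -14. -10.]
 [-14. -14. -13. -13.  26.  14.  14.  15.  15.  15.  14.  14.  15.  -2. -14. -13. -14. -14. -13.  -0.]
 [-13. -13. -13. -14.  26.  14.  14.  15.  15.  14.  15.  14.  15.  26.  -3. -13. -12.  -9.  -0.   9.]
 [-13. -13. -14. -13.  27.  14.  15.  15.  14.  15.  14.  15.  14.  15.  27.  13.   8.   9.  14.  19.]
 [ -4.  -8.  -6.   8.  25.  15.  15.  14.  15.  16.  15.  15.  15.  15.  15.  27.  25.  24.  27.  27.]
 [ 11.  11.  15.  27.  15.  15.  14.  15.  15.  15.  15.  15.  16.  14.  15.  16.  15.  15.  15.  14.]
 [ 24.  26.  26.  15.  15.  14.  15.  15.  15.  15.  15.  15.  14.  15.  15.  14.  15.  14.  15.  15.]
 [ 15.  15.  15.  14.  15.  14.  15.  15.  15.  16.  15.  15.  15.  13.  14.  16.  13.  14.  14.  16.]
 [ 16.  15.  14.  15.  15.  15.  14.  15.  15.  15.  17.  14.  15.  14.  15.  15.  13.  14.  15.  25.]
 [ 13.  15.  15.  15.  15.  15.  14.  14.  15.  14.  15.  15.  15.  16.  14.  14.  14.  13.  25.  26.]
 [ 15.  15.  14.  16.  15.  14.  14.  15.  14.  14.  24.  15.  14.  15.  15.  15.  25.  25.  24.  14.]
 [ 15.  14.  15.  14.  15.  14.  14.  25.  24.  25.  25.  25.  24.  24.  14.  26.  26.  15.  15.  14.]]
```

View pics/w4.png

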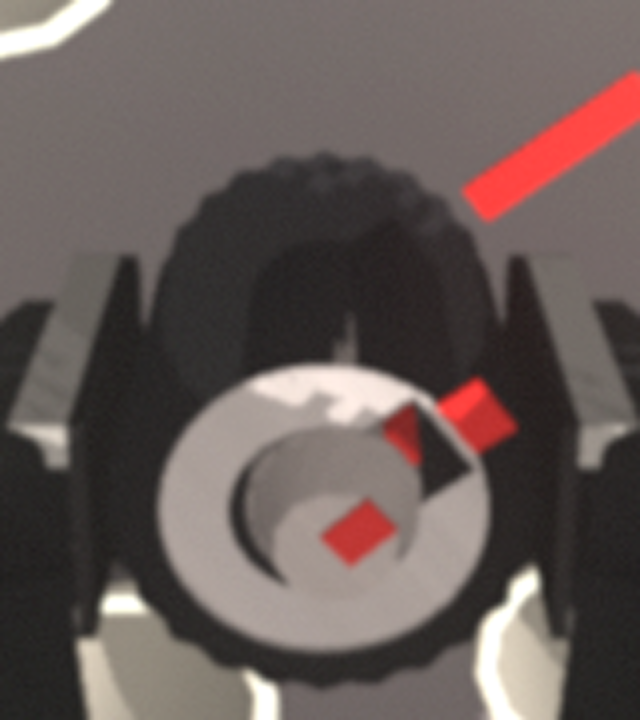

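Request:
step_arm:
  commands:
    - {"x":0,"y":0.2,"z":0,"wx":0,"wy":0,"wz":0,"claw":3.5}
    - {"x":0,"y":0.4,"z":0,"wx":0,"wy":0,"wz":0,"claw":3.5}

```text
clock: 4.72
position: [0.6172, 0.1531, 0.1713]
tool_rot: [-60.1, 5.3, -58.3]
wrist_force: [0.6, 1.0, -1.3]
width: 0.0411
```

```bash
cat > hp.py <<'E'
from h import *
w=cam("wrist");o=obs(); print(o["position"],toolR(o).T@o["wrist_force"],"along axis",(o["position"]-S0)@NF*1e3)
P=cloud(w);h=(P-S0)@NF*1e3;print("plate h",np.nanmedian(h[200:230,240:310]))
E
python3 hp.py
```

```text
[0.61729316 0.15311205 0.17116811] [-1.14844403  1.38150286  0.32924935] along axis 25.48231937637907
plate h 10.504975603632458
```

Request:
step_arm:
  commands:
    - {"x":0,"y":0.2,"z":0,"wx":0,"wy":0,"wz":0,"claw":3.5}
    - {"x":0,"y":0.4,"z":0,"wx":0,"wy":0,"wz":0,"claw":3.5}
    - {"x":0,"y":0.6,"z":0,"wx":0,"wy":0,"wz":0,"claw":3.5}
    - {"x":0,"y":0.8,"z":0,"wx":0,"wy":0,"wz":0,"claw":3.5}

```text
clock: 5.28
position: [0.6204, 0.1556, 0.1644]
tool_rot: [-60.2, 5.3, -58.3]
wrist_force: [0.9, 2.3, -1.6]
width: 0.041
```

```bash
python3 hp.py
```

```text
[0.62041637 0.15567235 0.16423101] [-0.82420918  3.60321069  0.34048298] along axis 17.45586875591153
plate h 2.492206649554446
```

Almost home (plate 1 mm above the expected 1.4 mm). I'll push a last bit, then release.

Request:
step_arm:
  commands:
    - {"x":0,"y":0.15,"z":0,"wx":0,"wy":0,"wz":0,"claw":3.5}
    - {"x":0,"y":0.2,"z":0,"wx":0,"wy":0,"wz":0,"claw":3.5}
    - {"x":0,"y":0.2,"z":0,"wx":0,"wy":0,"wz":0,"claw":3.5}

```text
clock: 5.7
position: [0.6207, 0.1561, 0.1635]
tool_rot: [-60.2, 5.3, -58.3]
wrist_force: [-6.1, -2.9, 5.5]
width: 0.0409
```

```bash
python3 hp.py
```

```text
[0.62069419 0.15606173 0.16355665] [-1.53417073 -8.18655541 -2.44566955] along axis 16.639283989959548
plate h 1.4489990853840529
```

Request:
step_arm:
  commands:
    - {"x":0,"y":0,"z":0,"wx":0,"wy":0,"wz":0,"claw":6}
    - {"x":0,"y":0,"z":0,"wx":0,"wy":0,"wz":0,"claw":8.5}
    - {"x":0,"y":0,"z":0,"wx":0,"wy":0,"wz":0,"claw":8.5}
    - {"x":0,"y":-5,"z":0,"wx":0,"wy":0,"wz":0,"claw":8.5}
    - {"x":0,"y":-10,"z":0,"wx":0,"wy":0,"wz":0,"claw":8.5}
    - {"x":0,"y":-13,"z":0,"wx":0,"wy":0,"wz":0,"claw":8.5}
    - {"x":0,"y":-13,"z":0,"wx":0,"wy":0,"wz":0,"claw":8.5}

```text
clock: 6.62
position: [0.5729, 0.1127, 0.2783]
tool_rot: [-59.9, 5.1, -58.4]
wrist_force: [1.0, 0.6, -0.0]
width: 0.0852
```

Run:
```python
from h import *
import pickle
w=cam("wrist");o=obs(); pickle.dump((w,o),open("c5.pkl","wb")); print(o["position"],o["qpos"].round(1))
zoom(w,150,80,410,275,3,"w5",1.2); P=cloud(w);h=(P-S0)@NF*1e3
g=w["image"].astype(int).max(-1); m=(abs(h)<12)&(g<120)&(np.hypot(*(P-S0)[...,:2].transpose(2,0,1))<.08); print("plate",np.nanmedian(h[m]),m.sum())
for lo,hi in ((40,58),(60,80)):
    m=(h>lo)&(h<hi); print(lo,hi,np.median(h[m]),m.sum(),P[m].mean(0))
```

```text
[0.57204817 0.11309014 0.2761703 ] [ -4.5  -2.2 116.   29.1  47.6 -51. ]
plate 1.4828817052236225 14466
40 58 51.11031722407018 1123 [0.60937136 0.14363943 0.19216458]
60 80 70.04094441963888 454 [0.60053648 0.14195747 0.20984001]
```

View pics/w5.png

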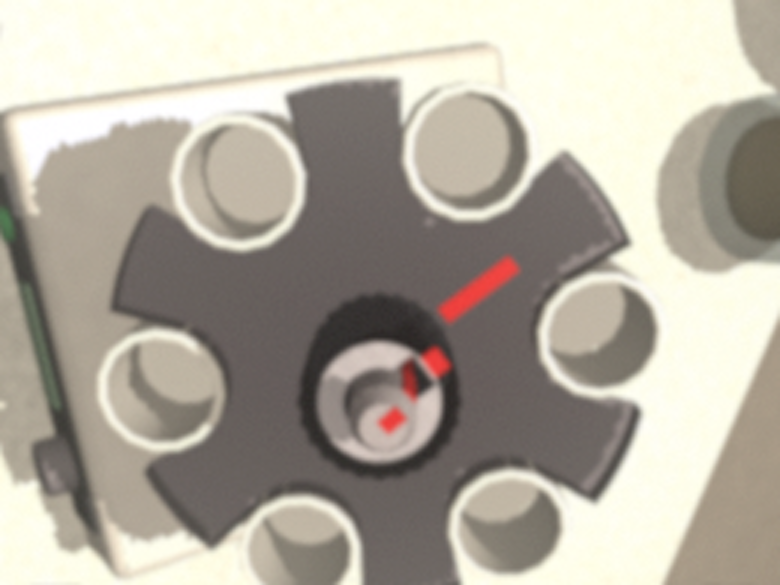

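Run:
```python
from h import *
import pickle
w,o=pickle.load(open("c5.pkl","rb"))
px=[(467,152),(598,335),(507,522),(303,548),(162,388),(238,182)]
Q=np.array([onplane(w,150+x/3-.33,80+y/3-.33,NF,S0+.0125*NF) for x,y in px]); c=Q.mean(0)
print("S from rims",c-.0125*NF, "radii",np.linalg.norm(Q-c,axis=1).round(4))
ex=np.cross([0,1,0],NF);ex/=np.linalg.norm(ex);ey=np.cross(NF,ex)
a=np.degrees(np.arctan2((Q-c)@ey,(Q-c)@ex)); print("az",a.round(1), (a+60*np.arange(6)))
k=onplane(w,150+480/3-.33,80+290/3-.33,NF,S0+.001*NF)-c;print("keyway az",np.degrees(np.arctan2(k@ey,k@ex)),np.linalg.norm(k))
R=toolR(o);print("tool z az",np.degrees(np.arctan2(R[:,2]@ey,R[:,2]@ex)),ex,ey)
print(Q.round(3))
```

```text
S from rims [0.62707541 0.16161299 0.14922705] radii [0.0614 0.061  0.0613 0.0614 0.0615 0.0616]
az [  93.9   33.2  -26.5  -85.6 -146.7  153.2] [ 93.92975811  93.1735476   93.45614298  94.37784236  93.28059828
 453.22463779]
keyway az 58.08207777139744 0.035583415105352414
tool z az 26.13652249190161 [ 0.91431298 -0.          0.40500836] [-0.13316356  0.94440232  0.3006189 ]
[[0.61  0.215 0.177]
 [0.665 0.189 0.191]
 [0.676 0.132 0.174]
 [0.635 0.1   0.144]
 [0.58  0.126 0.129]
 [0.568 0.184 0.146]]
```

Wheel is home: hub top 51 mm and spindle end 70 mm above the seat, and the six rims give the same axis as the arm. Now the drawer.

```bash
cat >> h.py <<'E'
S1=np.array([.6271,.1616,.1492]); yaw=np.radians(3.1); DX=np.array([np.cos(yaw),np.sin(yaw),0]);DY=np.array([-np.sin(yaw),np.cos(yaw),0])
E
python3 - <<'E'
from h import *
move([.565,-.217,.20],frameR([0,0,-1],DX))
E
```

```text
shift cm [ 28.31  -4.58 -18.04] |33.9 rot [-28.   26.5 -12.5] |40.5
```

Request:
step_arm:
  commands:
    - {"x":5,"y":-3,"z":-3,"wx":0,"wy":0,"wz":0,"claw":8.5}
    - {"x":9.5,"y":-4.5,"z":-6,"wx":-4,"wy":3,"wz":-2,"claw":6}
    - {"x":14,"y":-5,"z":-9,"wx":-10,"wy":9,"wz":-4,"claw":4}
    - {"x":18.5,"y":-5,"z":-12,"wx":-16,"wy":15,"wz":-7,"claw":2}
    - {"x":23,"y":-5,"z":-15,"wx":-22,"wy":21,"wz":-10,"claw":2}
    - {"x":28.3,"y":-4.6,"z":-18,"wx":-28,"wy":26.5,"wz":-12.5,"claw":2}
    - {"x":28.3,"y":-4.6,"z":-18,"wx":-28,"wy":26.5,"wz":-12.5,"claw":2}
    - {"x":28.3,"y":-4.6,"z":-18,"wx":-28,"wy":26.5,"wz":-12.5,"claw":2}

```text
clock: 7.68
position: [0.5638, -0.2153, 0.1967]
tool_rot: [-90.3, 0.2, -86.8]
wrist_force: [-0.3, 0.1, 0.8]
width: 0.02
```

Run:
```python
from h import *
w=cam("wrist");o=obs(); print(o["position"],o["qpos"].round(1),o["width"])
zoom(w,0,0,560,420,1.4,"w6",1.0); P=cloud(w); move([.565,-.217,.20],frameR([0,0,-1],DX),o)
m=(abs(P[...,2]-.095)<.012)&(P[...,0]>.53)&(P[...,0]<.585)&(P[...,1]>-.26)&(P[...,1]<-.17)
X=P[m]; 
for y in (-.25,-.23,-.21,-.19):
    k=abs(X[:,1]-y)<.01
    if k.sum()>3: print(y,k.sum(),X[k,0].min(),X[k,0].max(),X[k,2].max())
```

```text
[ 0.5641057  -0.21525967  0.19808252] [-25.   17.3  98.1  -0.   64.8 -28.2] 0.020005153803450748
shift cm [ 0.18 -0.19  0.08] |0.3 rot [ 0.2  0.1 -0.1] |0.2
-0.25 338 0.5615826094034435 0.5727483948191073 0.10004897791949911
-0.23 378 0.5605485850448491 0.5722076129187749 0.1004970419021957
-0.21 391 0.559515073159575 0.5709827266781161 0.10005172628855026
-0.19 415 0.5584960630277904 0.5697154035017671 0.10040532321780384
```

View pics/w6.png

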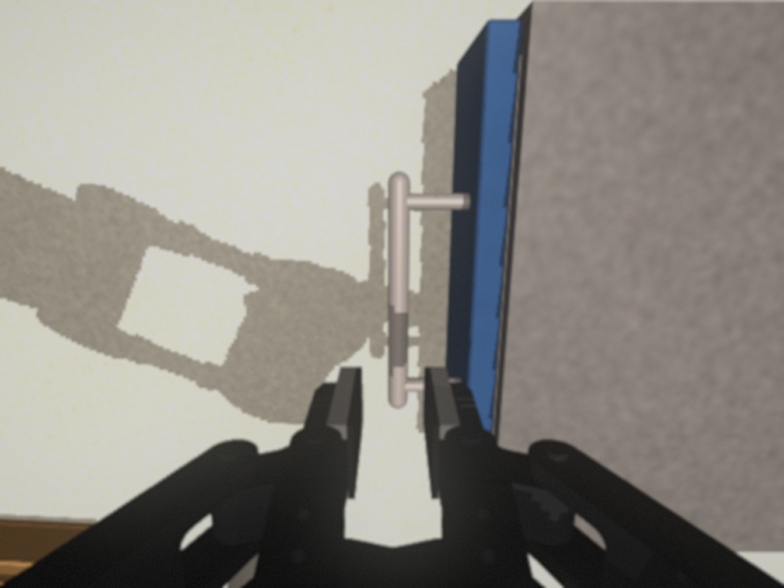

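Request:
step_arm:
  commands:
    - {"x":0.2,"y":4,"z":0.2,"wx":0,"wy":0,"wz":0,"claw":2}
    - {"x":0.2,"y":8,"z":0.2,"wx":0,"wy":0,"wz":0,"claw":2}
    - {"x":0.2,"y":10.5,"z":0.2,"wx":0,"wy":0,"wz":0,"claw":2}
    - {"x":0.2,"y":12.2,"z":0.2,"wx":0,"wy":0,"wz":0,"claw":2}
    - {"x":0.2,"y":12.2,"z":0.2,"wx":0,"wy":0,"wz":0,"claw":0.8}
    - {"x":0.2,"y":12.2,"z":0.2,"wx":0,"wy":0,"wz":0,"claw":0.8}

```text
clock: 8.48
position: [0.5648, -0.2169, 0.0758]
tool_rot: [-90.3, 0.1, -86.9]
wrist_force: [1.2, 1.7, -13.0]
width: 0.0095
```

Run:
```python
from h import *
o=obs();print(o["position"],o["wrist_force"],o["width"]); move(o["position"]-.13*DX,toolR(o),o)
```

```text
[ 0.56480381 -0.21685047  0.07576599] [  1.16798239   1.72977871 -12.98426552] 0.009521082460947483
shift cm [ -0.     0.07 -13.  ] |13.0 rot [0. 0. 0.] |0.0
```

Request:
step_arm:
  commands:
    - {"x":0,"y":0,"z":-2,"wx":0,"wy":0,"wz":0,"claw":0.8}
    - {"x":0,"y":0,"z":-5,"wx":0,"wy":0,"wz":0,"claw":0.8}
    - {"x":0,"y":0,"z":-8,"wx":0,"wy":0,"wz":0,"claw":0.8}
    - {"x":0,"y":0,"z":-11,"wx":0,"wy":0,"wz":0,"claw":0.8}
    - {"x":0,"y":0,"z":-13,"wx":0,"wy":0,"wz":0,"claw":0.8}
    - {"x":0,"y":0,"z":-13,"wx":0,"wy":0,"wz":0,"claw":0.8}

```text
clock: 9.22
position: [0.4327, -0.2238, 0.0759]
tool_rot: [-90.5, 0.2, -86.9]
wrist_force: [-0.5, 2.0, -18.7]
width: 0.01
```

Run:
```python
from h import *
o=obs();print(o["position"],o["wrist_force"],o["width"])
s=cam("side"); zoom(s,190,100,390,250,4,"s7",1.4)
```

```text
[ 0.43271419 -0.22376514  0.07589395] [ -0.47937298   1.98017551 -18.69187854] 0.009977023250602176
```

View pics/s7.png

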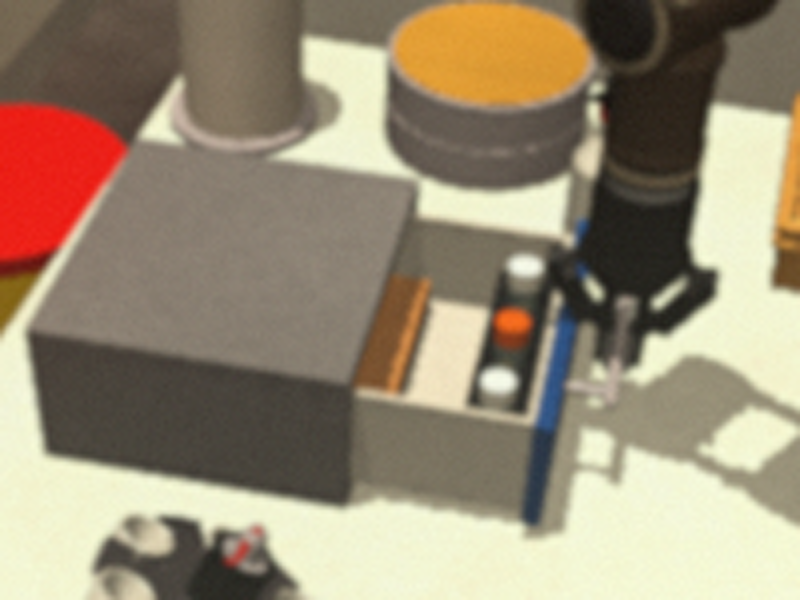

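Request:
step_arm:
  commands:
    - {"x":0,"y":0,"z":0,"wx":0,"wy":0,"wz":0,"claw":2}
    - {"x":0,"y":0,"z":0,"wx":0,"wy":0,"wz":0,"claw":2}
    - {"x":0,"y":-4,"z":0,"wx":0,"wy":0,"wz":0,"claw":2}
    - {"x":0,"y":-9,"z":0,"wx":0,"wy":0,"wz":0,"claw":4}
    - {"x":0,"y":-12,"z":3,"wx":0,"wy":-10,"wz":0,"claw":5}
    - {"x":0,"y":-12,"z":5,"wx":0,"wy":-20,"wz":0,"claw":5}
    - {"x":0,"y":-12,"z":5,"wx":0,"wy":-30,"wz":0,"claw":5}
    - {"x":0,"y":-12,"z":5,"wx":0,"wy":-40,"wz":0,"claw":5}
    - {"x":0,"y":-12,"z":5,"wx":0,"wy":-50,"wz":0,"claw":5}
    - {"x":0,"y":-12,"z":5,"wx":0,"wy":-60,"wz":0,"claw":5}

```text
clock: 10.52
position: [0.4896, -0.2239, 0.2003]
tool_rot: [-90.1, -0.3, -26.5]
wrist_force: [-0.3, -0.4, 0.4]
width: 0.0499
```

Run:
```python
from h import *
o=obs();print(o["position"],o["wrist_force"],o["width"],o["qpos"].round(0)); move([.5145,-.2195,.2],frameR([0,0,-1],DY),o)
```

```text
[ 0.48961753 -0.22388138  0.2003236 ] [-0.3011915  -0.42184972  0.41095117] 0.04989388472351423 [-29.  10. 107.  -0.  63. -93.]
shift cm [2.03 0.04 1.5 ] |2.5 rot [  0.2 -29.6   0.3] |29.6
```

Request:
step_arm:
  commands:
    - {"x":1,"y":0,"z":0.7,"wx":0,"wy":-10,"wz":0,"claw":5}
    - {"x":2,"y":0,"z":1.5,"wx":0,"wy":-20,"wz":0,"claw":5}
    - {"x":2,"y":0,"z":1.5,"wx":0,"wy":-29.6,"wz":0,"claw":5}
    - {"x":2,"y":0,"z":1.5,"wx":0,"wy":-29.6,"wz":0,"claw":5}
    - {"x":2,"y":0,"z":1.5,"wx":0,"wy":-29.6,"wz":0,"claw":5}

```text
clock: 11.15
position: [0.5126, -0.2188, 0.1987]
tool_rot: [-90.1, -0.0, 2.6]
wrist_force: [-0.0, 0.5, 0.1]
width: 0.0502
```

Run:
```python
from h import *
w=cam("wrist");o=obs();print(o["position"],o["width"],o["qpos"].round(0))
zoom(w,0,0,560,420,1.4,"w8",1.0)
im=w["image"]; hsv=cv2.cvtColor(im,cv2.COLOR_BGR2HSV); m=cv2.inRange(hsv,(3,170,120),(15,255,255))
n,l,st,ce=cv2.connectedComponentsWithStats(m)
P=cloud(w)
for i in np.argsort(-st[1:,4])[:3]+1: print(st[i],ce[i],np.nanmax(P[l==i],0),np.nanmedian(P[l==i],0), np.nanpercentile(P[l==i][:,2],[10,50,90]))
```

```text
[ 0.51220725 -0.21870131  0.19833011] 0.0501311197386714 [ -28.   12.  105.   -0.   63. -120.]
```

View pics/w8.png

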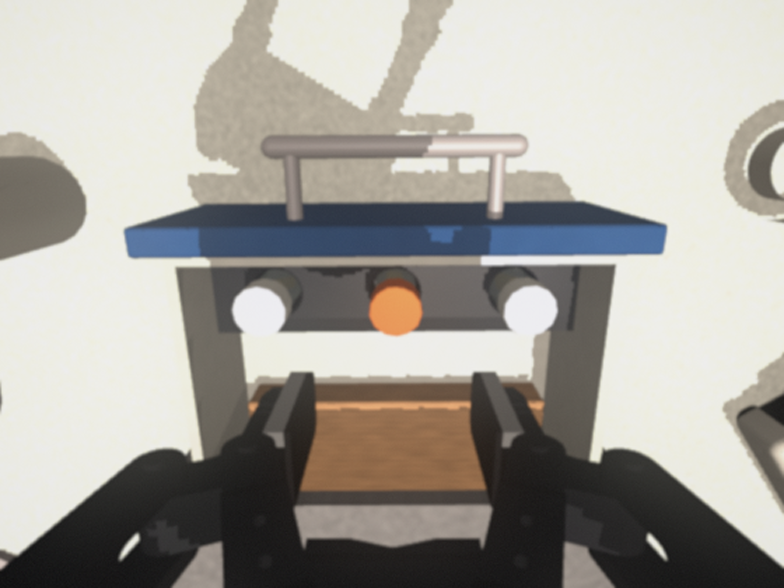

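Run:
```python
from h import *
w=cam("wrist");o=obs();P=cloud(w)
hsv=cv2.cvtColor(w["image"],cv2.COLOR_BGR2HSV); print(hsv[218,283])
m=cv2.inRange(hsv,(8,130,140),(18,255,255)); m[:, :250]=0;m[:,320:]=0; m[260:]=0
zt=np.nanmedian(P[214:224,278:288,2]); 
v,u=np.where((m>0)&(abs(P[...,2]-zt)<.004)); (cx,cy),rad=cv2.minEnclosingCircle(np.stack([u,v],1).astype(np.float32)); print(len(u),cx,cy,rad,"top z",zt,"R mm",rad*np.median(w["range_z"][v,u])/346*1e3)
C=onplane(w,cx,cy,[0,0,1],[0,0,zt]); print("cap top",C); 
move([C[0],C[1],zt-.009-.0187],frameR([0,0,-1],DY),o)
```

```text
[ 14 154 232]
1045 282.0646057128906 222.08692932128906 18.767244338989258 top z 0.10499481639882893 R mm 13.579877
cap top [ 0.51581486 -0.21680381  0.10499482]
shift cm [ 0.41 12.07  0.17] |12.1 rot [ 0.  -0.5 -0.1] |0.5
```

Request:
step_arm:
  commands:
    - {"x":0.35,"y":3,"z":0.2,"wx":0,"wy":-0.5,"wz":0,"claw":5}
    - {"x":0.35,"y":7,"z":0.2,"wx":0,"wy":-0.5,"wz":0,"claw":5}
    - {"x":0.35,"y":10,"z":0.2,"wx":0,"wy":-0.5,"wz":0,"claw":5}
    - {"x":0.35,"y":12,"z":0.2,"wx":0,"wy":-0.5,"wz":0,"claw":5}
    - {"x":0.35,"y":12,"z":0.2,"wx":0,"wy":-0.5,"wz":0,"claw":5}
    - {"x":0.35,"y":12,"z":0.2,"wx":0,"wy":-0.5,"wz":0,"claw":2.4}
    - {"x":0.35,"y":12,"z":0.2,"wx":0,"wy":-0.5,"wz":0,"claw":2.4}
    - {"x":0.35,"y":12,"z":0.2,"wx":0,"wy":-0.5,"wz":0,"claw":2.4}
  grip_force: 30

```text
clock: 12.25
position: [0.5155, -0.2168, 0.0786]
tool_rot: [-90.1, 0.0, 3.2]
wrist_force: [0.2, -0.7, 2.5]
width: 0.0267
```

Run:
```python
from h import *
w=cam("wrist");o=obs();print(o["position"],o["width"],o["wrist_force"]); zoom(w,100,150,460,420,2,"w9",1.0)
```

```text
[ 0.51551815 -0.21673925  0.07860627] 0.026898908632209034 [-0.47056735 -0.60969227  2.93861585]
```

View pics/w9.png

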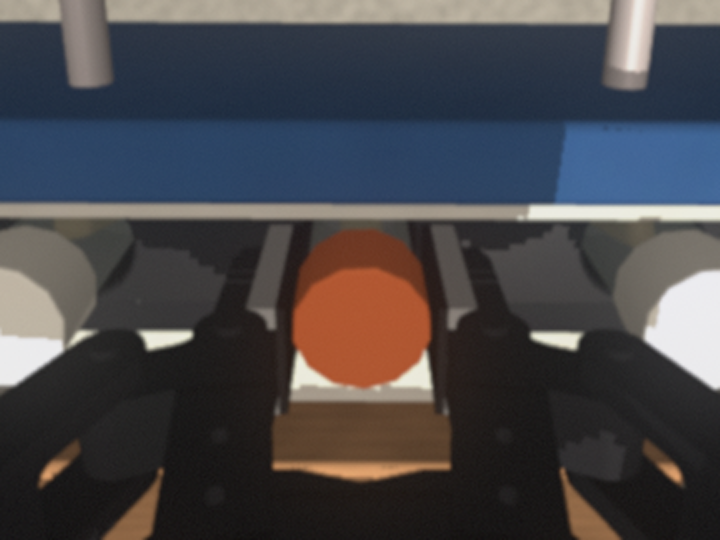

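Request:
step_arm:
  commands:
    - {"x":0,"y":-1.5,"z":0,"wx":0,"wy":0,"wz":0,"claw":2.4}
    - {"x":0,"y":-4,"z":0,"wx":0,"wy":0,"wz":0,"claw":2.4}
    - {"x":0,"y":-8,"z":0,"wx":0,"wy":0,"wz":0,"claw":2.4}
    - {"x":0,"y":-12,"z":0,"wx":0,"wy":0,"wz":0,"claw":2.4}
    - {"x":0,"y":-16,"z":0,"wx":0,"wy":0,"wz":0,"claw":2.4}
    - {"x":0,"y":-16,"z":0,"wx":0,"wy":0,"wz":0,"claw":2.4}

```text
clock: 13.05
position: [0.5176, -0.2175, 0.2426]
tool_rot: [-90.3, -0.4, 3.2]
wrist_force: [0.5, 0.3, -1.1]
width: 0.0269
```

```bash
cat >> h.py <<'E'
EX=np.cross([0,1,0],NF);EX/=np.linalg.norm(EX);EY=np.cross(NF,EX)
az=lambda a:np.cos(np.radians(a))*EX+np.sin(np.radians(a))*EY
CA=-26.4
def cuptcp(h): return S1+.062*az(CA)+(h-.028)*NF
RI=frameR(-NF,az(CA+90))
E
python3 - <<'E'
from h import *
w=cam("wrist");o=obs();print(o["position"],o["width"],o["wrist_force"]); zoom(w,100,150,460,420,2,"w10",1.0)
s=cam("side"); zoom(s,190,60,390,250,4,"s10",1.4)
move(cuptcp(.0456+.1),RI,o); print(cuptcp(.0456+.1),cuptcp(.040))
E
```

```text
[ 0.51593769 -0.21669363  0.23981187] 0.026785557159001768 [-0.01148009 -0.37941795 -1.30679535]
shift cm [13.81 -2.56 30.63] |33.7 rot [ 23.6  25.  -19.4] |39.4
[0.63656562 0.09689935 0.26494968] [0.67695666 0.1316198  0.17376626]
```

View pics/s10.png

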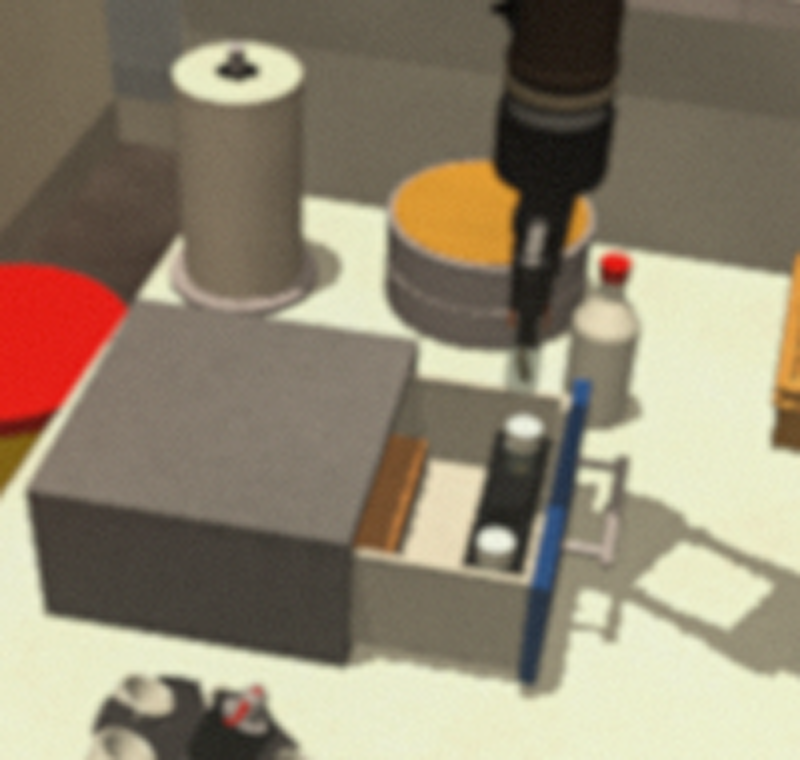

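Request:
step_arm:
  commands:
    - {"x":2,"y":-2,"z":5,"wx":3.5,"wy":4,"wz":-3,"claw":2.4}
    - {"x":4,"y":-4,"z":10,"wx":8,"wy":8,"wz":-6.5,"claw":2.4}
    - {"x":7,"y":-5,"z":15,"wx":12,"wy":12.5,"wz":-10,"claw":2.4}
    - {"x":9,"y":-5,"z":20,"wx":16,"wy":17,"wz":-13,"claw":2.4}
    - {"x":11.5,"y":-4.5,"z":25,"wx":20,"wy":21,"wz":-16,"claw":2.4}
    - {"x":13,"y":-3.5,"z":29,"wx":23.6,"wy":25,"wz":-19.4,"claw":2.4}
    - {"x":13.8,"y":-2.6,"z":30.6,"wx":23.6,"wy":25,"wz":-19.4,"claw":2.4}
    - {"x":13.8,"y":-2.6,"z":30.6,"wx":23.6,"wy":25,"wz":-19.4,"claw":2.4}
    - {"x":13.8,"y":-2.6,"z":30.6,"wx":23.6,"wy":25,"wz":-19.4,"claw":2.4}

```text
clock: 14.28
position: [0.6362, 0.0961, 0.2631]
tool_rot: [-62.5, -13.0, -25.6]
wrist_force: [-0.3, 0.1, -1.1]
width: 0.0268
```

Run:
```python
from h import *
w=cam("wrist");o=obs();print(o["position"],o["width"],o["wrist_force"],o["qpos"].round(0)); zoom(w,0,0,560,420,1.4,"w11",1.2)
s=cam("side"); zoom(s,170,160,330,330,4,"s11",1.4)
move(cuptcp(.0456+.1),RI,o);
```

```text
[0.63637947 0.09585315 0.26359932] 0.02683657445697891 [-0.28315623  0.23946818 -0.05350349] [ -6.   6. 109.  30.  47. -90.]
shift cm [ 0.   -0.08  0.15] |0.2 rot [ 0.  -0.2 -0.2] |0.2
```

View pics/w11.png

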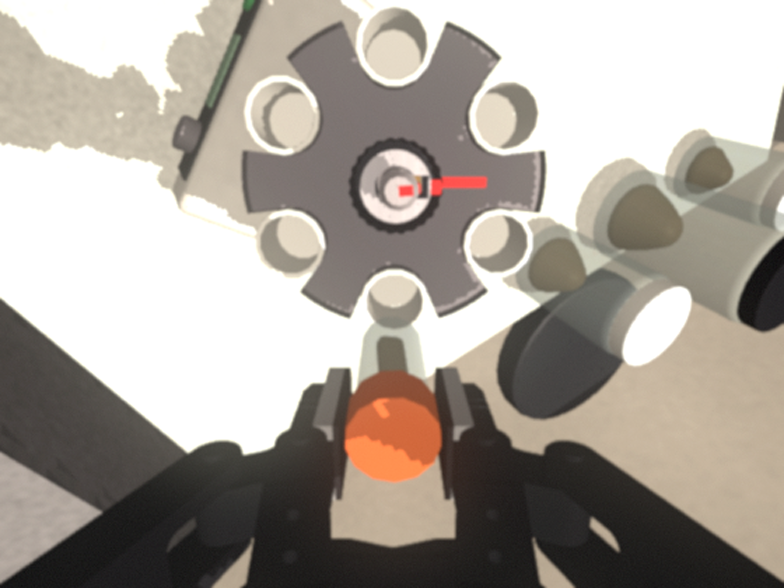

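View pics/s11.png

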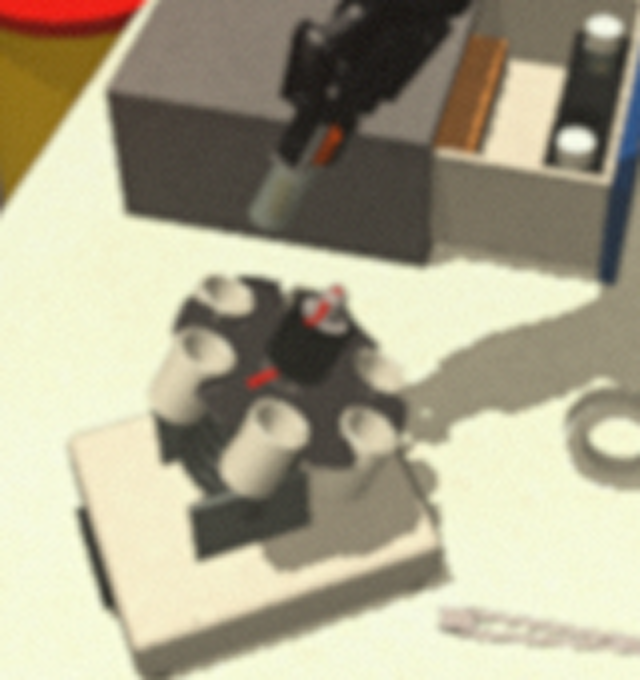

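Request:
step_arm:
  commands:
    - {"x":0,"y":2,"z":0.15,"wx":0,"wy":-0.2,"wz":-0.2,"claw":2.4}
    - {"x":0,"y":4,"z":0.15,"wx":0,"wy":-0.2,"wz":-0.2,"claw":2.4}
    - {"x":0,"y":5,"z":0.15,"wx":0,"wy":-0.2,"wz":-0.2,"claw":2.4}
    - {"x":0,"y":5,"z":0.15,"wx":0,"wy":-0.2,"wz":-0.2,"claw":2.4}

```text
clock: 14.88
position: [0.6545, 0.1149, 0.219]
tool_rot: [-62.6, -13.1, -25.5]
wrist_force: [-0.1, 0.4, -1.8]
width: 0.027
```

Run:
```python
from h import *
w=cam("wrist");o=obs();print(o["position"],o["width"],toolR(o).T@o["wrist_force"]); zoom(w,140,150,420,420,2.2,"w12",1.0)
s=cam("side"); zoom(s,190,190,290,270,8,"s12",1.4); e=cam("scene"); zoom(e,290,130,380,220,7,"e12",1.4)
move(cuptcp(.0456),RI,o);
```

```text
[0.65484922 0.11485619 0.21995963] 0.02676765921843289 [ 0.36698405  0.44587685 -0.86975374]
shift cm [ 0.19  4.83 -0.02] |4.8 rot [-0.   0.  -0.1] |0.1
```

View pics/w12.png

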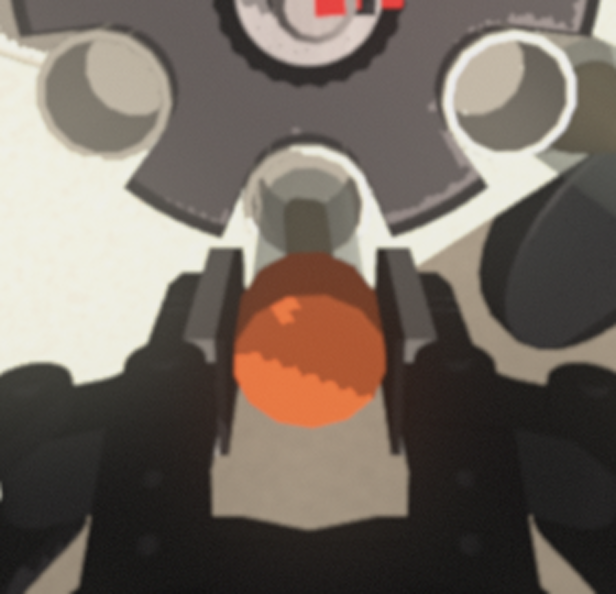

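View pics/s12.png

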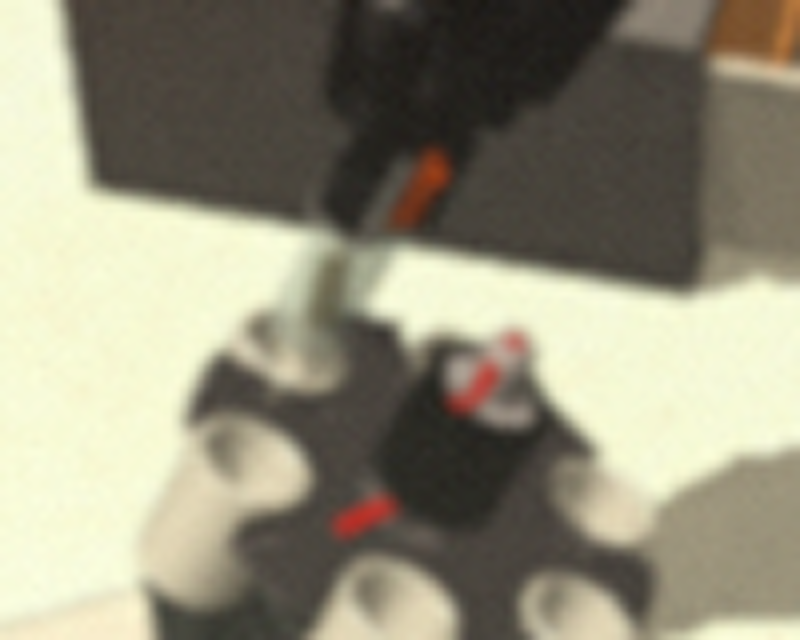

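View pics/e12.png

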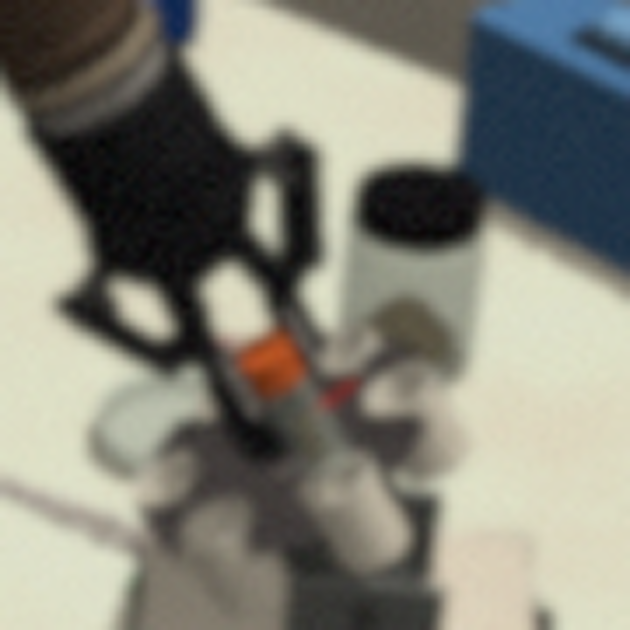

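Request:
step_arm:
  commands:
    - {"x":0.2,"y":0.2,"z":0,"wx":0,"wy":0,"wz":0,"claw":2.4}
    - {"x":0.2,"y":0.7,"z":0,"wx":0,"wy":0,"wz":0,"claw":2.4}
    - {"x":0.2,"y":1.2,"z":0,"wx":0,"wy":0,"wz":0,"claw":2.4}
    - {"x":0.2,"y":1.6,"z":0,"wx":0,"wy":0,"wz":0,"claw":2.4}
    - {"x":0.2,"y":1.6,"z":0,"wx":0,"wy":0,"wz":0,"claw":2.4}

```text
clock: 15.65
position: [0.6625, 0.1195, 0.2064]
tool_rot: [-62.5, -13.2, -25.5]
wrist_force: [0.8, 0.1, -1.0]
width: 0.0272
```

Run:
```python
from h import *
w=cam("wrist");o=obs();print(o["position"],o["width"],toolR(o).T@o["wrist_force"]); zoom(w,180,150,380,350,3,"w13",1.0)
move(cuptcp(.0456),RI,o);
```

```text
[0.66262982 0.11942747 0.20667649] 0.027123283573421877 [-0.05303216  1.48491664 -0.01185076]
shift cm [-0.    3.23 -0.04] |3.2 rot [-0.   0.  -0.1] |0.1
```

View pics/w13.png

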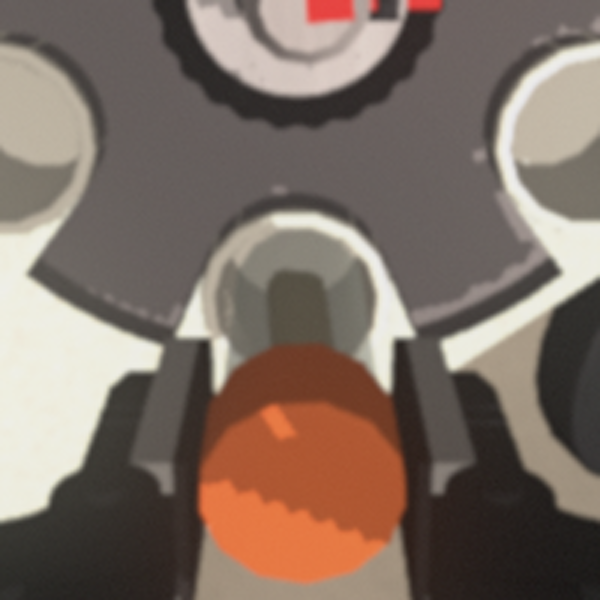

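Request:
step_arm:
  commands:
    - {"x":0,"y":0.5,"z":0,"wx":0,"wy":0,"wz":0,"claw":2.4}
    - {"x":0,"y":1.1,"z":0,"wx":0,"wy":0,"wz":0,"claw":2.4}
    - {"x":0,"y":1.7,"z":0,"wx":0,"wy":0,"wz":0,"claw":2.4}
    - {"x":0,"y":2.3,"z":0,"wx":0,"wy":0,"wz":0,"claw":2.4}
    - {"x":0,"y":2.8,"z":0,"wx":0,"wy":0,"wz":0,"claw":2.4}
    - {"x":0,"y":2.8,"z":0,"wx":0,"wy":0,"wz":0,"claw":2.4}

```text
clock: 16.45
position: [0.6733, 0.1287, 0.1822]
tool_rot: [-62.5, -13.2, -25.5]
wrist_force: [-0.3, -0.8, -0.9]
width: 0.027
```

Run:
```python
from h import *
w=cam("wrist");o=obs();print(o["position"],o["width"],toolR(o).T@o["wrist_force"]); zoom(w,160,130,400,350,3,"w14",1.0)
move(cuptcp(.0456),RI,o); P=cloud(w); h=(P-S1)@NF*1e3
im=w["image"].astype(int); print("cap h",np.nanmedian(h[300:325,270:290]))
```

```text
[0.67340259 0.12862627 0.18256808] 0.027257027056881215 [-0.21176873  0.23466952 -0.91126255]
shift cm [-0.01  0.43 -0.04] |0.4 rot [-0.   0.  -0.1] |0.1
cap h 47.98015207166633
```

View pics/w14.png

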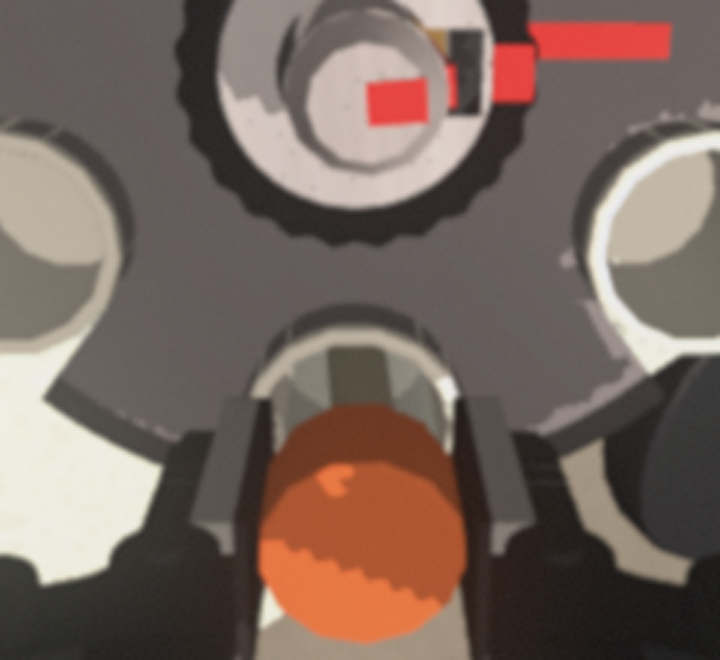

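Request:
step_arm:
  commands:
    - {"x":0,"y":0.2,"z":0,"wx":0,"wy":0,"wz":0,"claw":2.4}
    - {"x":0,"y":0.35,"z":0,"wx":0,"wy":0,"wz":0,"claw":2.4}
    - {"x":0,"y":0.35,"z":0,"wx":0,"wy":0,"wz":0,"claw":2.4}

```text
clock: 16.88
position: [0.6749, 0.1297, 0.1803]
tool_rot: [-62.5, -13.2, -25.5]
wrist_force: [-0.8, 0.4, 0.4]
width: 0.0268
```

Run:
```python
from h import *
w=cam("wrist");o=obs();print(o["position"],o["width"],toolR(o).T@o["wrist_force"])
move(cuptcp(.0456),RI,o); P=cloud(w); h=(P-S1)@NF*1e3
print("cap h",np.nanmedian(h[300:325,270:290]))
```

```text
[0.67492428 0.12972963 0.1802723 ] 0.026986361306207157 [-0.95751381 -1.18146986 -0.10076817]
shift cm [-0.05  0.14 -0.07] |0.2 rot [-0.  0. -0.] |0.1
cap h 45.37712574734343
```

Within about 1.5 mm of the floor. I'll release, back off along the axis, and look.

Request:
step_arm:
  commands:
    - {"x":0,"y":0.1,"z":0,"wx":0,"wy":0,"wz":0,"claw":2.4}
    - {"x":0,"y":0.1,"z":0,"wx":0,"wy":0,"wz":0,"claw":3.2}
    - {"x":0,"y":0,"z":0,"wx":0,"wy":0,"wz":0,"claw":4}
    - {"x":0,"y":0,"z":0,"wx":0,"wy":0,"wz":0,"claw":4}
    - {"x":0,"y":-3,"z":0,"wx":0,"wy":0,"wz":0,"claw":4}
    - {"x":0,"y":-7,"z":0,"wx":0,"wy":0,"wz":0,"claw":4}
    - {"x":0,"y":-12,"z":0,"wx":0,"wy":0,"wz":0,"claw":4}
    - {"x":0,"y":-12,"z":0,"wx":0,"wy":0,"wz":0,"claw":4}

```text
clock: 17.92
position: [0.6312, 0.089, 0.2889]
tool_rot: [-62.3, -13.7, -25.7]
wrist_force: [1.2, 0.0, -1.0]
width: 0.0401
```

Run:
```python
from h import *
w=cam("wrist");o=obs();print(o["position"],o["width"],o["wrist_force"]); zoom(w,120,20,440,420,1.8,"w15",1.0)
P=cloud(w); h=(P-S1)@NF*1e3
hsv=cv2.cvtColor(w["image"],cv2.COLOR_BGR2HSV); m=cv2.inRange(hsv,(5,120,100),(18,255,255))>0
k=m&(abs(h-46)<8); v,u=np.where(k); print("cap h",np.percentile(h[k],[5,25,50,75,95]).round(1),k.sum())
t=m&(abs(h-np.median(h[k]))<2.5); v,u=np.where(t); (cx,cy),rd=cv2.minEnclosingCircle(np.stack([u,v],1).astype(np.float32))
C=onplane(w,cx,cy,NF,S1+.044*NF); print("cap centre off cup axis mm",toolR(o).T@(C-cuptcp(.072))*1e3,rd)
X=P[t]; print("depth centre", toolR(o).T@(X.mean(0)-cuptcp(.072))*1e3); mu=X.mean(0); n=np.linalg.svd(X-mu,full_matrices=False)[2][2]; n*=np.sign(n[2]); print("cap tilt vs axis",np.degrees(np.arccos(n@NF)))
g=w["image"].astype(int).max(-1); q=(abs(h)<8)&(g<110)&(g>40); print("plate",np.median(h[q]),q.sum(), "hub",np.median(h[(h>46)&(h<56)&~m]),"end",np.median(h[(h>64)&(h<76)]))
s=cam("side"); zoom(s,180,100,360,330,3.4,"s15",1.4);e=cam("scene"); zoom(e,180,130,400,300,3.6,"e15",1.4)
```

```text
[0.63005735 0.08954518 0.2860809 ] 0.040214358827228326 [-0.18787556  0.87583322 -0.55705522]
cap h [44.5 46.2 46.9 47.5 48.4] 1107
cap centre off cup axis mm [-2.95714951 -0.01867658 -4.59838998] 18.847597122192383
depth centre [-3.43499806 -2.93892575 -4.64378828]
cap tilt vs axis 4.65527141448212
plate 1.4818328517549915 17327 hub 50.73665297482278 end 70.60546694401835
```

View pics/w15.png

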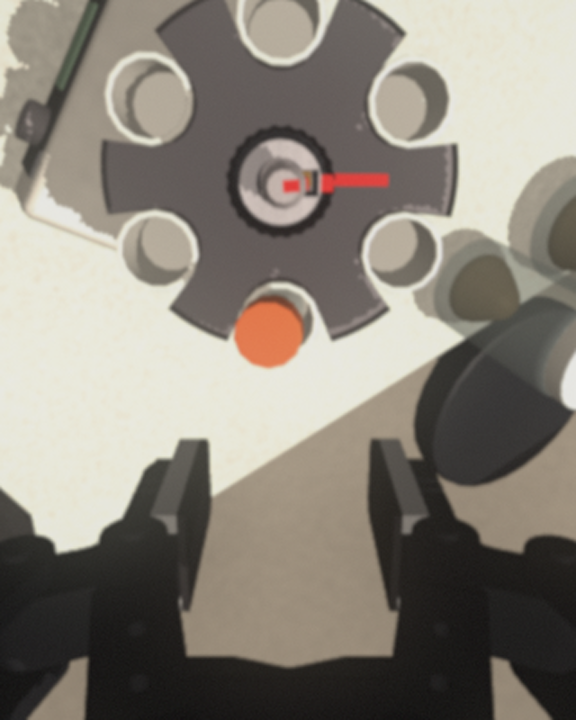

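View pics/s15.png

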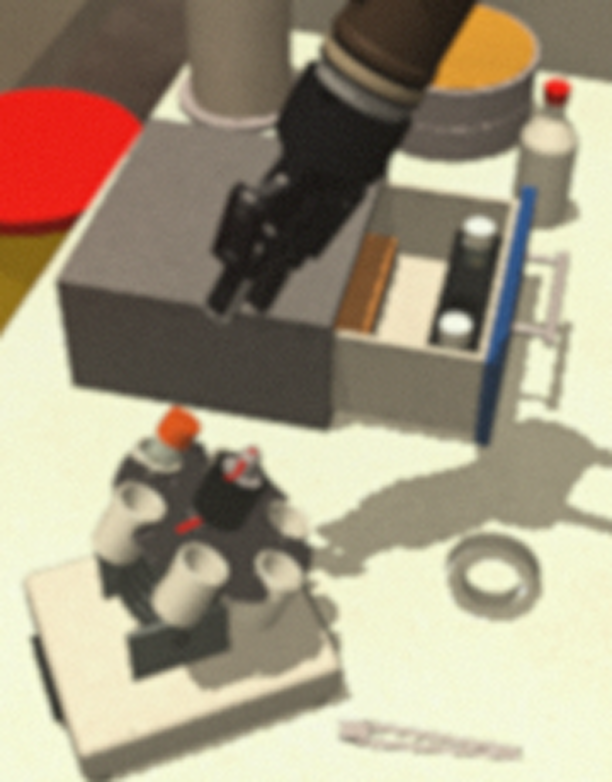

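View pics/e15.png

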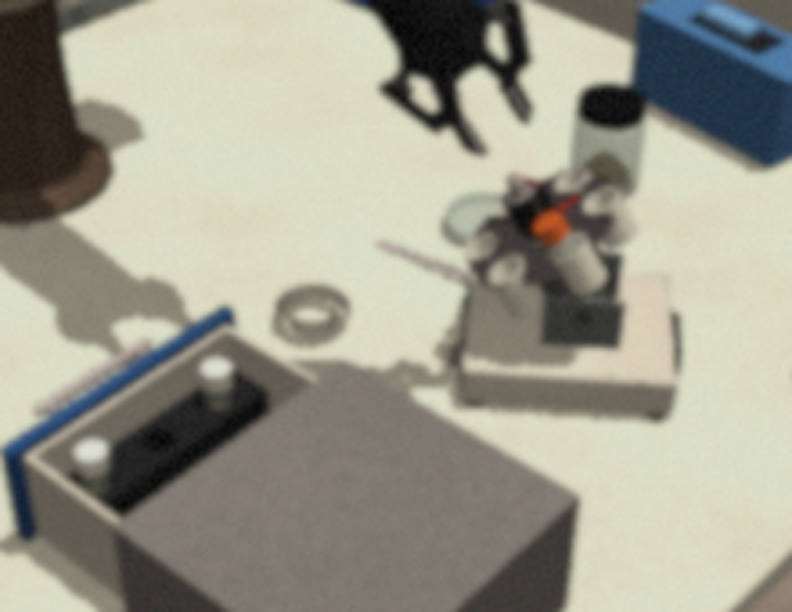

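Request:
step_arm:
  commands:
    - {"x":0,"y":-2,"z":0,"wx":0,"wy":0,"wz":0,"claw":4}
    - {"x":0,"y":-2,"z":0,"wx":0,"wy":0,"wz":0,"claw":4}
    - {"x":0,"y":-2,"z":0,"wx":0,"wy":0,"wz":0,"claw":4}
    - {"x":0,"y":-2,"z":0,"wx":0,"wy":0,"wz":0,"claw":4}

```text
clock: 18.58
position: [0.6212, 0.0837, 0.3002]
tool_rot: [-62.5, -13.2, -25.5]
wrist_force: [-0.1, -0.2, -0.2]
width: 0.0396
```

Run:
```python
from h import *
for i in range(2):
    w=cam("wrist");o=obs();P=cloud(w);h=(P-S1)@NF*1e3
    hsv=cv2.cvtColor(w["image"],cv2.COLOR_BGR2HSV); m=cv2.inRange(hsv,(5,120,100),(18,255,255))>0
    t=m&(abs(h-46.5)<3); X=P[t];mu=X.mean(0); n=np.linalg.svd(X-mu,full_matrices=False)[2][2]; n*=np.sign(n[2])
    d=mu-cuptcp(.072); U=mu-.072*n   # underside from cap top centre and cap normal
    print("cap",mu.round(4),"tilt",np.degrees(np.arccos(n@NF)),"height over cup-seated",d@NF*1e3,"lateral",np.linalg.norm(d-(d@NF)*NF)*1e3,"underside est dist mm",np.linalg.norm(U-cuptcp(0))*1e3,
      "hub",np.median(h[(h>46)&(h<56)&~m]),"end",np.median(h[(h>64)&(h<76)]))
# bystanders vs start
import pickle
s0,e0=pickle.load(open("c0.pkl","rb")); s=cam("side")
for nm,(u0,v0,u1,v1) in dict(jar=(238,375,290,419),tape=(305,250,345,285),bottle=(325,120,355,170),dish=(275,330,322,372),forceps=(275,308,338,328)).items():
    a=s0["image"][v0:v1,u0:u1];b=s["image"][v0:v1,u0:u1]
    sh,resp=cv2.phaseCorrelate(np.float32(cv2.cvtColor(a,6)),np.float32(cv2.cvtColor(b,6))); print(nm,np.round(sh,2),round(resp,2))
```

```text
cap [0.6594 0.1177 0.2011] tilt 4.666336035234959 height over cup-seated 2.9236397634177873 lateral 5.620942831574808 underside est dist mm 3.4838593416117565 hub 50.96721491293023 end 70.56745728580972
cap [0.6594 0.1177 0.2011] tilt 4.736479934732176 height over cup-seated 2.9449913098494234 lateral 5.61370041338026 underside est dist mm 3.582806815481093 hub 50.992515984046655 end 70.69822158109727
jar [-0.06  0.53] 0.94
tape [0.03 0.65] 0.64
bottle [ 0.26 -0.07] 0.79
dish [0.02 0.49] 1.0
forceps [-0.2   0.03] 0.97
```

Run:
```python
from plant import workorder
print(workorder.sign_off())
```

```text
the job is handed in; nothing more can be done
None
```

The job is handed in at about 19 s of the 58 s allowed. The wheel is home on its seat and the orange vial stands in a cup.

**What I did**
- I gripped the hub, turned the wheel about 34° clockwise and let it slide down over the key.
- I pulled the drawer out 13 cm, lifted out the orange-capped vial and tilted it in line with the spindle. I then lowered it into a cup and let go.

**Last checks**
- **Wheel:** the hub top measured about 51 mm and the spindle end about 70.6 mm above the seat, against nominal 50 and 70. So it is home within the measuring error.
- **Vial:** it was at rest across two pictures and released. Its underside came out about 3.5 mm from the centre of the cup floor, against the 7 mm limit.
- **Lean:** the vial leans in the loose cup. The cap's face gave about 5° and the cap's sideways offset suggests 6–7°, so the two disagree slightly, but both are under the 11° limit.
- **Height:** the cap reads about 3 mm higher than a perfectly seated, untilted vial. The lean and a camera offset of about 0.7 mm explain roughly 2 mm of that, and about 1 mm is unexplained.
- **Other things:** both white vials are in their recesses. The five bench items moved less than 0.7 pixel in the side view. The gripper was clear of everything, with the wrist force near zero.

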